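Clear the gauge dish lid into the parts pan and close the dish again

TASK

Two white nylon thread protectors have been left on the lid of the round gauge dish, and they are freshly greased, so do not touch them with the gripper. Take the lid by its upright lug, first raise that edge just clear of the dish while the opposite edge still rests on the rim, then lift the lid off and tip it over the open parts pan so that both protectors slide off into the pan. Set the lid back on the dish, centred and lying flat, without dropping it, let go, and leave the plug gauge, the mallet head and the feeler block where they stand.

Things in the scene. Friction and masses are not known exactly. Their poses are not given: they have to be found in the camera images.
- lid: Round bare-metal lid, 190 mm across, flat top, about 0.22 kg, seated on the dish within 2 mm of centre. Origin: centre of the underside of its 4 mm plate (the face that rests on the rim); z up, top face at z = +4 mm. A skirt at the edge hangs to z = -8 mm (radius 91 to 94 mm). Its +x axis points to its lug; at the start that is away from the robot (world +x), give or take 0.9 rad. Any yaw fits when put back.
- lid_lug (a point): Middle of the upper edge of the lid's only grip, an upright flat lug near the edge: lid frame (80, 0, 36) mm. The lug is 10 mm thick (lid x, 75 to 85 mm), 44 mm wide (lid y), and stands 32 mm above the lid's top face.
- lid_heel (a point): Point on the lid's edge opposite the lug, at the level of the plate's underside: lid frame (-94, 0, 0) mm. This is the edge that stays on the dish rim while the lug edge is raised, and over which the protectors slide when the lid is tipped.
- dish: Round dark steel dish under the lid, fixed to the counter: outer diameter 174 mm, 60 mm high, wall 4 mm. Origin: centre of its underside on the counter; z up. The seated lid's origin is 60 mm above it. The lid's skirt goes outside the wall with 4 mm to spare all round.
- protector_a: White nylon thread protector, a greased spool-like cap 60 mm in diameter and 34 mm high, about 60 g. Origin: centre of its underside; z up. Stands on the lid on the half away from the lug, at about (-30, +38) mm in the lid frame. It starts to slide on the lid when that leans about 14 to 20 degrees.
- protector_b: A second, identical thread protector, at about (-30, -38) mm in the lid frame.
- pan: Open rectangular steel parts pan, fixed, empty: 210 mm along its x, 200 mm along its y, 60 mm high, walls and floor 4 mm. Origin: centre of its underside on the counter; z up. It stands beside the dish, to the robot's left or right.
- rack: Steel gauge rack, fixed, on the other side of the dish from the pan: base plate 120 x 120 x 8 mm, upright tube 60 mm across that widens to a funnel mouth 110 mm across at 115 mm height. Origin: centre of the underside.
- plug_gauge: Polished steel plug gauge, 45 mm across and 180 mm long, standing loose in the rack, leaning a few degrees at most; its top is about 192 mm above the counter. Origin: centre of its lower end, 12 mm above the counter. Bystander, must stay.
- mallet_head: Copper mallet head, a waisted cylinder 54 mm across and 90 mm high, standing on end, loose. Origin: centre of its underside. It stands either beyond the dish or between dish and robot. Bystander, must stay.
- feeler_block: Matte black steel block 40 mm (x) by 110 mm (y) by 28 mm high, loose. Origin: centre of its underside. It lies in the other of those two places. Bystander, must stay.
There are look-alikes about, which are no part of the job. What is shaped like the lid but orange or red is not meant.

How it is judged:
On the way, in this order (a step that is already met when the one before it is completed fails the run):
1. the lid is raised edge-first: lug edge clear of the dish rim, opposite edge still on it (angle between lid's own z axis and vertical between 0.045 and 0.22 rad and distance of lid_heel from where it was at the start of the episode below 0.008 m and contact force between lid and the fingers above 0.5 N), for 0.2 s.
2. both protectors have slid off the lid into the pan (x of protector_a in the frame of pan between -0.1 and 0.1 m and y of protector_a in the frame of pan between -0.097 and 0.097 m and z of each of protector_a, protector_b in the frame of pan below 0.06 m and linear speed of each of protector_a, protector_b below 0.05 m/s and x of protector_b in the frame of pan between -0.1 and 0.1 m and y of protector_b in the frame of pan between -0.097 and 0.097 m), for 0.2 s.
3. the lid is set back on the dish, flat and centred, while still held (not dropped) (horizontal distance between lid and dish below 0.006 m and z of lid in the frame of dish between 0.056 and 0.064 m and angle between lid's own z axis and vertical below 0.05 rad and contact force between lid and the fingers above 0.5 N), for 0.1 s.
At the end, for the whole second after the job is handed in: Both protectors lie at rest in the pan (inside its walls, no higher than 60 mm), and the lid lies still on the dish, its centre within 5 mm of the dish's centre, its plate within 2.5 mm of the rim and within 0.025 rad of level, released (all of step 2 and horizontal distance between lid and dish below 0.005 m and z of lid in the frame of dish between 0.056 and 0.0625 m and angle between lid's own z axis and vertical below 0.025 rad and linear speed of lid below 0.02 m/s); the robot touches nothing.
It fails at once if the gripper or arm touches a protector (contact force between any of protector_a, protector_b and the fingers above 1 N or contact force between any of protector_a, protector_b and the arm above 1 N).
It fails at once if a bystander is disturbed (moved more than 20 mm) (distance of any of plug_gauge, mallet_head, feeler_block from where it was at the start of the episode above 0.02 m).
It also fails if it takes over 48 s, if anything falls off the work surface, if the arm or the gripper's body presses on something with over 40 N, if the wrist force passes 120 N, or if a joint passes its speed limit or range.

ROBOT

A 6-joint arm with a two-finger parallel gripper is mounted at the origin on the work surface. World frame = base frame: x ahead of the robot, y to its left, z up, the work surface at z = 0. Lengths are in m, angles in rad, forces in N, time in s.
With the tool pointing down it reaches from about 0.375 to 0.9 m from the base axis. Payload 3.1 kg.
Tool frame: the origin (TCP) lies between the finger pads; the fingertips stand 11 mm ahead of it and the grasp point (between the pads) lies 8 mm behind it; z points along the fingers, y is the direction in which the jaws open and shut (so a half turn about z gives the same grasp; the last joint's range is limited). The gripper opens to 85 mm and grips with 20 to 120 N. Pads are 22 mm wide; open, the fingers measure 114 mm over their backs; the gripper's body (76 mm by 85 mm) begins 54 mm behind the grasp point. The pads swing forward as they close: fully open they stand 13 mm farther back than shut.
Start: joints at [1.073, 0.527, 1.433, -0, 1.181, -0.178], TCP at [0.196, 0.593, 0.242] pointing down, gripper open.
Joint ranges: [-3.08, 3.08], [-0.75, 2.2], [0.22, 2.44], [-1.43, 4.57], [0, 2.65], [-2.85, 2.85]. Speed limits (rad/s): [2.79, 2.79, 3.14, 3.14, 3.14, 3.14].

INTERFACE

Orientations are given as a unit quaternion [x, y, z, w].
In Python, from station import manip gives the robot as it stands.
- The arm moves only by the tool move_arm, never from a script. Its argument "deltas" is a list of rows, each a list of 5 numbers: the shift along the tool's x, y, z in units of 40 cm (1.0 is 40 cm), then the turn about the tool's z in units of 0.5 rad (1.0 is 0.5 rad), then the opening in per cent of the stroke, from 0 (shut) to 100 (fully open). In form: [[x, y, z, twist, grip], ...]. A call has exactly 8 rows; each row is the pose to reach, as a shift and turn from the pose commanded when the call began, along the tool's axes at that moment; what a row does not reach only later rows make up. A row lasts 1/12 s, in which the tool goes at most 41.7 mm and 7.16 degrees, less where a joint would pass 70% of its speed; a pose out of reach is approached as far as the arm can. A call with a number of a shift or a turn outside -1 to 1 is refused whole. A call with a gripper value outside its range is refused whole. The fingers move at their own pace and stop on an object; "force" is the grip in N (left out, the last holds). Time passes only in rows, so rows that repeat a pose let the fingers close, or fill a call up. It gives the time, the measured TCP pose, the force and the opening at its end, in the units of the state.
- manip.sense(): the state, without advancing time (a new reading comes with each control period).
- manip.snapshot(name): name is "scene" or "side" or "wrist"; returns (picture, depth): 480x640x3 uint8, red, green, blue; 480x640 float32, m along the optical axis (not along the pixel's ray), 0 where there is no reading.
- manip.get_calibration(name): a dict with "vfov" (degrees; the focal length in pixels is half the picture's height over the tangent of half this angle, whatever the lens; pixels are square), "cx", "cy" (the principal point, pixels), "pose" (4x4, takes a point from camera to world coordinates). Camera axes: x right, y down, z forward; pixel columns grow to the right and rows downward; lengths in m; the calibration is good to about 2 mm. A picture is of the moment at which its call begins: read the wrist's pose just before it. get_calibration takes no time and is no camera call; for the wrist camera it gives the pose at the moment of the call.
- manip.sign_off(): hands the job in, once; it reports no verdict.
The state is a dict: "t": time; "q": joint angles; "qd": joint speeds; "tau": joint torques, N m; "tcp_pos": TCP position; "tool_rot": TCP orientation; "force": force on the tool from outside, world axes, zero at the start; "ft_torque": the same for the moment, N m; "finger_gap": opening from 0.0 (shut) to 1.0 (fully open).
Only numpy, scipy, OpenCV 4.12 (cv2) and the standard library are available. Lean on these libraries where they do the work, as an engineer would, in place of code of your own. Each camera call takes 0.05 s, during which the arm holds its last target.

## Working session

There is one attempt and no reset: what is moved stays moved. The work goes in short steps, Python scripts to look and compute and a tool call to move; the robot and the scene stay as the last step left them, time stands still between calls to the robot, and variables do not carry over. Pictures are saved under pics/ and viewed, and the job is handed in when it is done.

Besides the shell and the picture viewer there is one more tool, called after "Request:" by a JSON object that holds its "api" and its "payload". move_arm: Moves the arm, as the interface text tells. Its arguments: {"type":"object","properties":{"deltas":{"type":"array","items":{"type":"array","items":{"type":"number"}}},"force":{"type":"number"}},"required":["deltas"]}

```bash
ls; mkdir -p pics
cat > h.py <<'E'
import numpy as np, cv2
from station import manip
from scipy.spatial.transform import Rotation as R
def snap(name,fn):
    cal=manip.get_calibration(name); im,d=manip.snapshot(name)
    cv2.imwrite('pics/%s.png'%fn,im[:,:,::-1]); np.savez('pics/%s.npz'%fn,im=im,d=d,pose=cal['pose'],v=cal['vfov'],c=[cal['cx'],cal['cy']])
    return im,d,cal
def load(fn):
    z=np.load('pics/%s.npz'%fn); return z['im'],z['d'],dict(pose=z['pose'],vfov=float(z['v']),cx=z['c'][0],cy=z['c'][1])
def cloud(d,cal):
    f=240/np.tan(np.radians(cal['vfov'])/2); v,u=np.mgrid[:480,:640]
    P=np.stack([(u-cal['cx'])/f*d,(v-cal['cy'])/f*d,d],-1); T=np.array(cal['pose']); return P@T[:3,:3].T+T[:3,3]
def proj(p,cal):
    f=240/np.tan(np.radians(cal['vfov'])/2);T=np.array(cal['pose']);q=(np.atleast_2d(p)-T[:3,3])@T[:3,:3]; return np.c_[q[:,0]/q[:,2]*f+cal['cx'],q[:,1]/q[:,2]*f+cal['cy']]
E
python3 - <<'E'
from h import *
for n in('scene','side','wrist'): 
    im,d,c=snap(n,n+'0'); print(n,c, (d==0).mean())
print(manip.sense())
E
```

```text
pics
scene {'vfov': 53.54875782647314, 'cx': 315.43016096432206, 'cy': 232.52900501268942, 'pose': array([[ 0.66355837,  0.48107843, -0.57293441,  1.08110276],
       [ 0.74806573, -0.41706507,  0.5161922 , -0.51135354],
       [ 0.00937801, -0.77111625, -0.6366253 ,  0.71414556],
       [ 0.        ,  0.        ,  0.        ,  1.        ]])} 0.003896484375
side {'vfov': 53.17456476216826, 'cx': 318.1948987263382, 'cy': 243.81500490355108, 'pose': array([[ 0.8759526 , -0.31925118,  0.36164309,  0.23664731],
       [-0.48205801, -0.60740673,  0.63140885, -0.54608682],
       [ 0.01808642, -0.72741717, -0.68595709,  0.70209001],
       [ 0.        ,  0.        ,  0.        ,  1.        ]])} 0.003961588541666667
wrist {'vfov': 67.09060431099228, 'cx': 316.3193982812961, 'cy': 243.28397732343703, 'pose': array([[ 0.31388099,  0.90086753,  0.29986067,  0.11925765],
       [ 0.94946152, -0.29740263, -0.10037177,  0.61973219],
       [-0.00124232,  0.31621096, -0.94868809,  0.37359583],
       [ 0.        ,  0.        ,  0.        ,  1.        ]])} 0.0038313802083333333
{'t': 0.15, 'q': array([ 1.07250261e+00,  5.28239975e-01,  1.43360028e+00, -4.16867342e-06,
        1.18141720e+00, -1.78489265e-01]), 'qd': array([ 1.42200501e-03, -2.92599857e-03, -3.48698036e-03, -4.83983555e-05,
       -2.11177368e-03,  6.01744759e-04]), 'tau': array([ 1.02476286e-03, -4.42741048e+01, -1.78276920e+01, -2.25355420e-04,
        5.57442749e-03,  1.66085744e-05]), 'tcp_pos': array([0.19619757, 0.59284879, 0.24156864]), 'tool_rot': array([ 1.59220845e-01,  9.87242640e-01, -7.85834468e-04, -2.74513709e-04]), 'force': array([0.45066924, 0.16076156, 0.22183722]), 'ft_torque': array([-0.04172876,  0.01172542,  0.01415305]), 'finger_gap': 0.9978188626589836}
```

View pics/scene0.png

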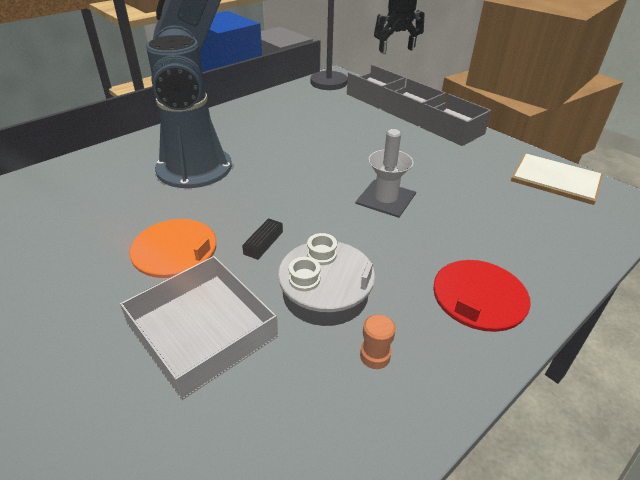

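View pics/side0.png

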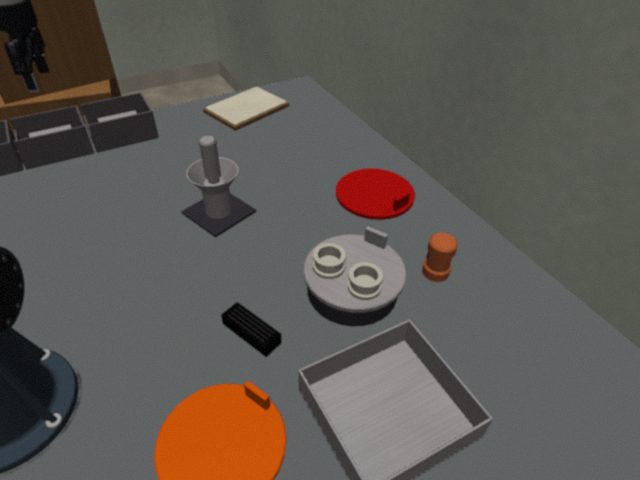

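View pics/wrist0.png

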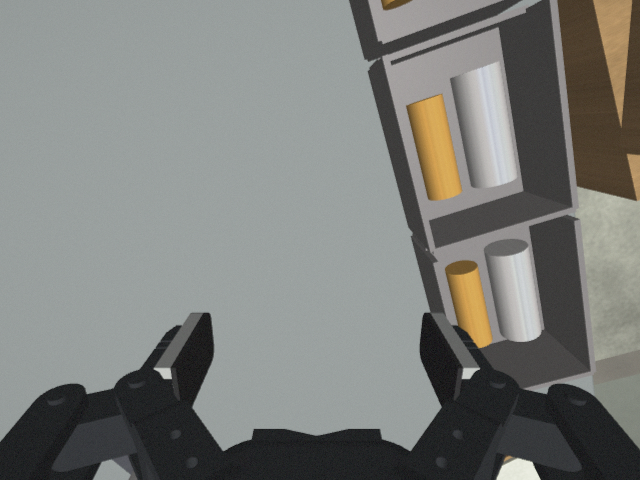

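The bare-metal lid is at scene (327,275) and side (355,272), with its lug at scene (367,275) and side (376,238). The two look-alikes are the orange disc at scene (173,247) and the red disc at (481,293). Only the grey one carries the white protectors and sits on a dish. The pan is at the robot's right, the feeler block is nearer the robot, and the mallet head is beyond the dish. Next I'll measure and make an enlarged crop.

Run:
```python
from h import *
S=[]
for n,box in(('scene0',(265,400,220,330)),('side0',(290,420,215,330))):
    im,d,c=load(n); P=cloud(d,c); u0,u1,v0,v1=box
    cv2.imwrite('pics/crop_%s.png'%n,cv2.resize(im[v0:v1,u0:u1,::-1],None,fx=4,fy=4,interpolation=cv2.INTER_CUBIC))
    q=P[v0:v1,u0:u1].reshape(-1,3); 
    top=q[(q[:,2]>.055)&(q[:,2]<.072)]
    z=np.median(top[:,2]); print(n,'lid top z',z,len(top), top.min(0),top.max(0))
    # contour of points at lid height -> circle
    m=np.zeros((480,640),np.uint8); mm=(P[...,2]>.057)&(P[...,2]<.11); m[v0:v1,u0:u1]=mm[v0:v1,u0:u1]*255
    (cx,cy),r=cv2.minEnclosingCircle((top[:,:2]*1000).astype(np.float32)); print('circ',cx,cy,r)
    hi=q[(q[:,2]>.078)&(q[:,2]<.106)]; 
    cc=np.array([cx,cy])/1000; rr=np.linalg.norm(hi[:,:2]-cc,axis=1)
    lug=hi[(rr>.068)&(rr<.1)]; print('lug',len(lug),lug.mean(0),np.percentile(lug,[1,99],axis=0).round(3).tolist())
    a=lug.mean(0)[:2]-cc; print('yaw',np.arctan2(a[1],a[0]))
    pr=hi[(rr<.066)]; lab=cv2.kmeans(pr[:,:2].astype(np.float32),2,None,(3,50,1e-6),5,0); print('prot',lab[2])
    # pan: points z .05-.064
    t=P.reshape(-1,3); w=t[(t[:,2]>.052)&(t[:,2]<.066)&(t[:,1]<-.05)&(t[:,1]>-.6)&(t[:,0]>.2)&(t[:,0]<.8)&(np.linalg.norm(t[:,:2]-cc,axis=1)>.11)]
    print('pan rect',cv2.minAreaRect((w[:,:2]*1000).astype(np.float32)),np.median(w[:,2]),len(w))
    S.append((w,hi,top))
    for nm,(a,b) in dict(mal=(.084,.1),plug=(.16,.21),feel=(.02,.032)).items():
        s=t[(t[:,2]>a)&(t[:,2]<b)&(t[:,0]>.3)&(t[:,0]<.95)&(abs(t[:,1])<.45)&(np.linalg.norm(t[:,:2]-cc,axis=1)>.12)]
        if len(s): 
            print(nm,len(s),np.median(s,0).round(3),np.percentile(s,[2,98],axis=0).round(3).tolist())
```

```text
scene0 lid top z 0.06456468273107241 3927 [ 0.50464187 -0.21371815  0.05503343] [0.69431766 0.04615641 0.07198798]
circ 609.1925659179688 -83.89222717285156 130.381103515625
lug 353 [ 0.59239424 -0.0184831   0.09300616] [[0.531, -0.048, 0.079], [0.683, 0.003, 0.101]]
yaw 1.8221828022671593
prot [[ 0.57732546 -0.05962679]
 [ 0.595711   -0.1064479 ]]
pan rect ((609.1270751953125, -259.5919189453125), (453.6634216308594, 248.69503784179688), 16.191356658935547) 0.05867244301025032 1628
mal 955 [ 0.763 -0.079  0.09 ] [[0.416, -0.11, 0.085], [0.796, 0.333, 0.099]]
plug 250 [0.462 0.284 0.182] [[0.443, 0.277, 0.161], [0.472, 0.306, 0.194]]
feel 2246 [ 0.422 -0.182  0.027] [[0.352, -0.386, 0.02], [0.832, 0.275, 0.032]]
side0 lid top z 0.06492231481823396 4332 [ 0.50604439 -0.21147817  0.0550105 ] [0.69640997 0.04601547 0.07197941]
circ 599.1177978515625 -83.5750961303711 129.91836547851562
lug 523 [ 0.58066179 -0.01592305  0.09218187] [[0.53, -0.045, 0.078], [0.68, 0.004, 0.101]]
yaw 1.8371233746057436
prot [[ 0.5900618  -0.09640185]
 [ 0.56691784 -0.04256114]]
pan rect ((604.5244140625, -256.02923583984375), (437.126953125, 256.2592468261719), 19.05879020690918) 0.059441861423255804 2208
mal 888 [ 0.749 -0.066  0.091] [[0.422, -0.11, 0.085], [0.793, 0.331, 0.1]]
plug 340 [0.453 0.284 0.183] [[0.439, 0.277, 0.161], [0.47, 0.304, 0.194]]
feel 2850 [ 0.413 -0.095  0.028] [[0.347, -0.386, 0.02], [0.804, 0.27, 0.032]]
```

```bash
python3 -c "
import cv2,numpy as np
a=cv2.imread('pics/crop_scene0.png')
cv2.imwrite('pics/c1.png',a)"
```

```text
(no output)
```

View pics/crop_scene0.png

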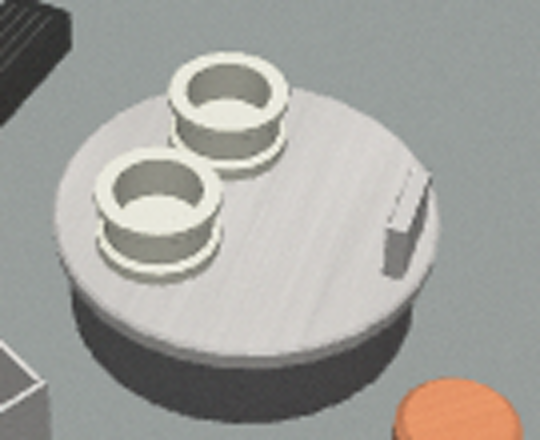

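The crop confirms it: a bare-metal lid on a dark dish with two white spools and the lug at the right (crop (408,225)). Now I'll refine with cleaner masks.

Run:
```python
from h import *
from scipy.optimize import least_squares
for n in('scene0','side0'):
    im,d,c=load(n); t=cloud(d,c).reshape(-1,3); col=im.reshape(-1,3).astype(int)
    c0=np.array([.6,-.05])
    for it in range(4):
        r=np.linalg.norm(t[:,:2]-c0,axis=1)
        top=t[(abs(t[:,2]-.0645)<.004)&(r<.105)]
        rt=top[:,:2]-c0; ang=np.arctan2(rt[:,1],rt[:,0]); rr=np.linalg.norm(rt,axis=1)
        E=[]
        for k in np.linspace(-np.pi,np.pi,49)[:-1]:
            s=(ang>=k)&(ang<k+np.pi/24)
            if s.sum()>3: E.append(top[s][rr[s].argmax(),:2])
        E=np.array(E); sol=least_squares(lambda p:np.hypot(*(E-p[:2]).T)-p[2],[*c0,.095],loss='soft_l1',f_scale=.001); c0=sol.x[:2]
    print(n,'lid',sol.x.round(4),'z',np.median(top[:,2]))
    r=np.linalg.norm(t[:,:2]-c0,axis=1)
    hi=t[(t[:,2]>.075)&(t[:,2]<.106)&(r<.1)]
    lug=hi[(hi[:,0]>c0[0]+.04)]; 
    a=lug.mean(0)[:2]-c0; lt=lug[lug[:,2]>.094]
    print('lug',len(lug),lug.mean(0).round(4),'yaw',np.arctan2(a[1],a[0]),'rect',cv2.minAreaRect((lug[:,:2]*1000).astype(np.float32)), 'top',np.percentile(lug[:,2],99), lt[:,:2].mean(0), cv2.minAreaRect((lt[:,:2]*1000).astype(np.float32)))
    pr=hi[hi[:,0]<c0[0]+.03]; pr=pr[pr[:,2]>.09]; lab=cv2.kmeans(pr[:,:2].astype(np.float32),2,None,(3,50,1e-6),5,0); print('prot',lab[2].round(4))
    w=t[(t[:,2]>.054)&(t[:,2]<.066)&(t[:,1]<-.05)&(t[:,1]>-.45)&(t[:,0]>.25)&(t[:,0]<.8)&(r>.115)]
    print('pan rect',cv2.minAreaRect((w[:,:2]*1000).astype(np.float32)),np.median(w[:,2]),len(w))
    mal=t[(t[:,2]>.084)&(t[:,2]<.1)&(t[:,0]>c0[0]+.11)&(t[:,0]<.9)&(abs(t[:,1])<.2)]; print('mal',mal.mean(0).round(3),len(mal))
    fb=t[(t[:,2]>.022)&(t[:,2]<.034)&(t[:,0]<.5)&(t[:,0]>.25)&(t[:,1]>-.15)&(t[:,1]<.15)&(r>.1)&(col[ (np.arange(len(t)))].sum(1)<150)]; print('feel',len(fb),cv2.minAreaRect((fb[:,:2]*1000).astype(np.float32)))
```

```text
scene0 lid [ 0.6001 -0.049   0.0939] z 0.06462080658319425
lug 159 [ 0.673  -0.0142  0.0914] yaw 0.4454701737104344 rect ((669.8406982421875, -9.705677032470703), (10.337125778198242, 44.67131805419922), 26.759502410888672) top 0.09878371588677586 [ 0.6700628 -0.0104202] ((669.5859375, -9.657594680786133), (10.023551940917969, 44.50395965576172), 27.67966651916504)
prot [[ 0.5588 -0.0237]
 [ 0.59   -0.0961]]
pan rect ((608.8555908203125, -261.5123291015625), (449.82489013671875, 246.09494018554688), 15.141069412231445) 0.05926026133212736 1465
mal [ 0.773 -0.089  0.09 ] 652
feel 29 ((390.73773193359375, -51.0804443359375), (38.845672607421875, 105.29562377929688), 21.267980575561523)
side0 lid [ 0.6002 -0.0481  0.0943] z 0.06498597278556933
lug 266 [ 0.6691 -0.0116  0.0892] yaw 0.4883447703455684 rect ((670.8884887695312, -9.12153434753418), (16.040111541748047, 44.733123779296875), 26.75411033630371) top 0.09905441814302493 [ 0.67046469 -0.00991478] ((671.019287109375, -9.616451263427734), (13.523972511291504, 43.54087448120117), 31.489229202270508)
prot [[ 0.59   -0.0958]
 [ 0.5592 -0.0236]]
pan rect ((604.2855834960938, -256.0687561035156), (436.6496276855469, 256.17791748046875), 19.058788299560547) 0.059787258597533866 2059
mal [ 0.769 -0.089  0.09 ] 463
feel 1224 ((389.908935546875, -49.03479766845703), (39.58854293823242, 110.04042053222656), 21.63433837890625)
```

Run:
```python
from h import *
for n in('scene0','side0'):
    im,d,c=load(n); t=cloud(d,c).reshape(-1,3)
    r=np.linalg.norm(t[:,:2]-[.6,-.0485],axis=1)
    w=t[(t[:,2]>.056)&(t[:,2]<.066)&(t[:,1]<-.12)&(t[:,1]>-.45)&(t[:,0]>.25)&(t[:,0]<.7)&(r>.12)]
    m=cv2.minAreaRect((w[:,:2]*1000).astype(np.float32));print('pan rect',m,cv2.boxPoints(m).round().tolist(),len(w))
    L=t[(abs(t[:,2]-.086)<.018)&(r<.1)&(t[:,0]>.64)]
    # lug faces: PCA horizontal of lug upper edge
    U=L[L[:,2]>.09][:,:2]; print(cv2.fitLine((U*1000).astype(np.float32),cv2.DIST_HUBER,0,.01,.01).ravel())
```

```text
pan rect ((514.8501586914062, -285.6912841796875), (201.1119842529297, 213.80029296875), 89.5551986694336) [[407.0, -385.0], [621.0, -387.0], [623.0, -186.0], [409.0, -184.0]] 1175
[ 4.8117185e-01 -8.7662631e-01  6.7110699e+02 -1.1822117e+01]
pan rect ((517.1110229492188, -285.8856201171875), (201.32730102539062, 211.69076538085938), 89.50840759277344) [[410.0, -386.0], [622.0, -387.0], [624.0, -186.0], [412.0, -184.0]] 1737
[ 4.7348180e-01 -8.8080359e-01  6.6919531e+02 -1.1529602e+01]
```

Run:
```python
from h import *
im,d,c=load('wrist0'); t=cloud(d,c)
s=manip.sense(); Rm=R.from_quat(s['tool_rot']).as_matrix(); q=(t-s['tcp_pos'])@Rm
for nm,sl in(('L',(slice(300,420),slice(140,215))),('R',(slice(300,420),slice(420,500)))):
    p=q[sl].reshape(-1,3); dd=d[sl].ravel(); p=p[(dd>0)&(p[:,2]<.1)]
    print(nm,len(p),np.percentile(p,[0,2,50,98,100],axis=0).round(4).tolist())
for px in((205,318),(210,350),(190,375),(430,318),(425,350),(450,375),(175,370)): print(px,q[px[1],px[0]].round(4))
```

```text
L 5795 [[-0.0117, -0.0555, -0.0672], [-0.009, -0.054, -0.0657], [0.0108, -0.0417, -0.034], [0.0176, -0.029, -0.0062], [0.0186, -0.0254, -0.0014]]
R 6087 [[-0.0117, 0.028, -0.0672], [-0.0089, 0.0315, -0.0658], [0.011, 0.0443, -0.0352], [0.0176, 0.0565, -0.0064], [0.0193, 0.0579, -0.002]]
(205, 318) [ 0.0104 -0.0415 -0.0093]
(210, 350) [-0.0045 -0.0411 -0.0086]
(190, 375) [ 0.0008 -0.0414 -0.0303]
(430, 318) [ 0.011   0.0445 -0.0103]
(425, 350) [-0.0033  0.0439 -0.0103]
(450, 375) [ 0.0056  0.0436 -0.0363]
(175, 370) [ 0.0104 -0.0416 -0.0401]
```

Request:
{"api": "move_arm", "payload": {"deltas": [[0, 0, 0, -0.25, 80], [-0.05, -0.1, 0, -0.5, 80], [-0.15, -0.2, 0, -0.75, 80], [-0.25, -0.3, 0, -1, 80], [-0.35, -0.4, 0, -1, 80], [-0.4, -0.5, 0, -1, 80], [-0.45, -0.6, 0, -1, 80], [-0.45, -0.7, 0, -1, 80]], "force": 20}}

```text
t: 0.82
tcp_pos: [0.2809, 0.32, 0.2424]
tool_rot: [-0.09, 0.996, 0.0, 0.001]
force: [1.1, 0.1, 0.9]
finger_gap: 0.798
```

```bash
cat >> h.py <<'E'
def go(target,ty):
    s=manip.sense(); M=R.from_quat(s['tool_rot']).as_matrix(); dl=M.T@(np.array(target)-s['tcp_pos'])/.4
    a=np.arctan2(M[1,1],M[0,1]); tw=-((ty-a+np.pi)%(2*np.pi)-np.pi)/.5
    print('t',s['t'],'tcp',s['tcp_pos'].round(4),'ty',round(a,3),'delta',dl.round(3),'twist',round(tw,3),'tiltZ',M[:,2].round(4),'gap',round(s['finger_gap'],3),'F',s['force'].round(2),'tau',s['ft_torque'].round(3))
E
python3 -c "
from h import *
go([.6704,-.0104,.20],np.pi/2+.497)"
```

```text
t 0.8167 tcp [0.2809 0.32   0.2424] ty 1.751 delta [-0.81  -0.987  0.108] twist -0.634 tiltZ [ 2.4e-03  9.0e-04 -1.0e+00] gap 0.798 F [1.12 0.09 0.88] tau [ 0.015 -0.031 -0.008]
```

Request:
{"api": "move_arm", "payload": {"deltas": [[-0.09, -0.1, 0, -0.2, 70], [-0.17, -0.2, 0, -0.4, 70], [-0.24, -0.29, 0, -0.63, 70], [-0.32, -0.38, 0, -0.63, 70], [-0.39, -0.47, 0, -0.63, 70], [-0.46, -0.55, 0, -0.63, 70], [-0.53, -0.63, 0, -0.63, 70], [-0.6, -0.71, 0, -0.63, 70]]}}

```text
t: 1.48
tcp_pos: [0.5289, 0.1138, 0.2421]
tool_rot: [-0.245, 0.97, 0.0, -0.0]
force: [0.7, 0.1, 0.1]
finger_gap: 0.697
```

```bash
python3 -c "
from h import *
go([.6704,-.0104,.20],np.pi/2+.497)"
```

```text
t 1.4833 tcp [0.5289 0.1138 0.2421] ty 2.065 delta [-0.164 -0.441  0.105] twist -0.005 tiltZ [-5.e-04  1.e-04 -1.e+00] gap 0.697 F [0.66 0.1  0.07] tau [ 0.086 -0.028 -0.017]
```

Request:
{"api": "move_arm", "payload": {"deltas": [[-0.04, -0.09, 0.03, 0, 65], [-0.07, -0.18, 0.06, 0, 65], [-0.1, -0.27, 0.1, 0, 65], [-0.13, -0.35, 0.1, 0, 65], [-0.15, -0.4, 0.1, 0, 65], [-0.16, -0.43, 0.1, 0, 65], [-0.16, -0.43, 0.1, 0, 65], [-0.16, -0.43, 0.1, 0, 65]]}}

```text
t: 2.15
tcp_pos: [0.6655, -0.0056, 0.2016]
tool_rot: [-0.245, 0.97, 0.0, -0.001]
force: [0.2, 0.3, -0.3]
finger_gap: 0.651
```

Run:
```python
from h import *
go([.6704,-.0104,.075],np.pi/2+.497)
im,d,c=snap('wrist','w1'); s=manip.sense(); M=R.from_quat(s['tool_rot']).as_matrix()
t=cloud(d,c); q=(t-s['tcp_pos'])@M
f=q[(q[...,2]<.03)&(d>0)]; print('finger tips',np.percentile(f[:,2],[98,99.5,100]), f[f[:,2]>-.02].min(0),f[f[:,2]>-.02].max(0))
P=t.reshape(-1,3); r=np.linalg.norm(P[:,:2]-[.6,-.0485],axis=1)
L=P[(P[:,2]>.078)&(P[:,2]<.105)&(r>.06)&(r<.1)&(P[:,0]>.64)]; print(len(L),L.mean(0),cv2.minAreaRect((L[:,:2]*1000).astype(np.float32)),np.percentile(L[:,2],98))
```

```text
t 2.15 tcp [ 0.6655 -0.0056  0.2016] ty 2.065 delta [-0.006 -0.017  0.316] twist -0.006 tiltZ [-1.6e-03  6.0e-04 -1.0e+00] gap 0.651 F [ 0.16  0.26 -0.26] tau [ 0.059  0.008 -0.035]
finger tips [-0.00564683  0.00130401  0.00738567] [-0.01251106 -0.04149992 -0.01999843] [0.01090147 0.04165679 0.00738567]
1275 [ 0.66855218 -0.00859998  0.09329419] ((670.0096435546875, -7.779838562011719), (10.208284378051758, 43.81222152709961), 29.057676315307617) 0.09772075890427945
```

View pics/w1.png

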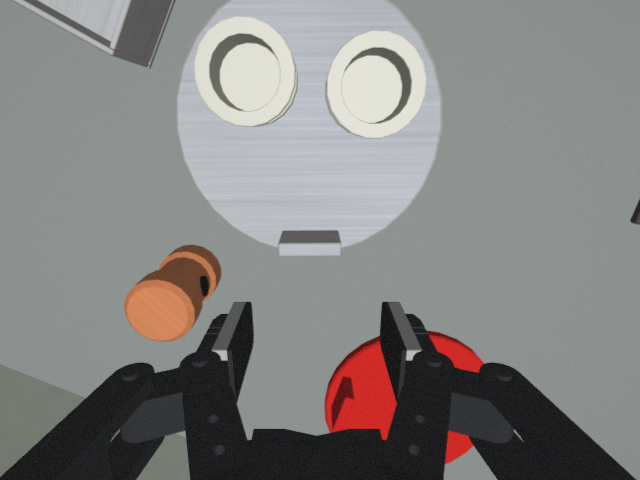

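Request:
{"api": "move_arm", "payload": {"deltas": [[0, 0, 0.04, 0, 65], [-0.006, -0.014, 0.1, 0, 65], [-0.006, -0.014, 0.16, 0, 65], [-0.006, -0.014, 0.22, 0, 65], [-0.006, -0.014, 0.26, 0, 65], [-0.006, -0.014, 0.28, 0, 65], [-0.006, -0.014, 0.28, 0, 65], [-0.006, -0.014, 0.28, 0, 65]]}}

```text
t: 2.87
tcp_pos: [0.6704, -0.0083, 0.0907]
tool_rot: [-0.246, 0.969, 0.0, -0.0]
force: [0.8, -0.5, 0.7]
finger_gap: 0.654
```

Run:
```python
from h import *
go([.6703,-.0095,.075],np.pi/2+.497)
snap('wrist','w2'); im,d,c=snap('side','s2'); 
cv2.imwrite('pics/s2c.png',cv2.resize(im[120:320,280:480,::-1],None,fx=3,fy=3,interpolation=cv2.INTER_CUBIC))
```

```text
t 2.8667 tcp [ 0.6704 -0.0083  0.0907] ty 2.067 delta [ 0.002 -0.003  0.039] twist -0.002 tiltZ [-2.e-04  1.e-04 -1.e+00] gap 0.654 F [ 0.77 -0.55  0.73] tau [-0.018 -0.033  0.021]
```

View pics/w2.png

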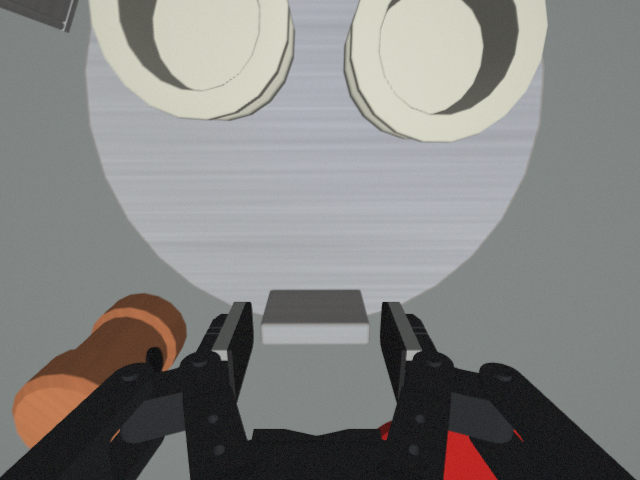

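View pics/s2c.png

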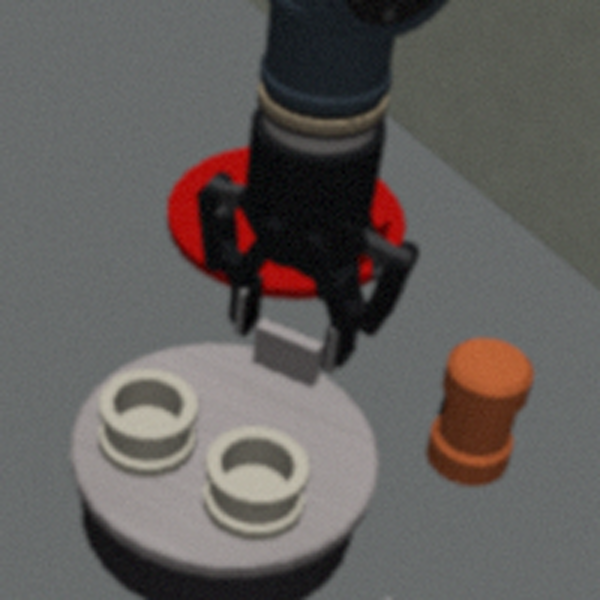

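Request:
{"api": "move_arm", "payload": {"deltas": [[0, -0.001, 0.02, 0, 65], [0, -0.001, 0.035, 0, 65], [0, -0.001, 0.04, 0, 65], [0, -0.001, 0.04, 0, 65], [0, -0.001, 0.04, 0, 40], [0, -0.001, 0.04, 0, 30], [0, -0.001, 0.04, 0, 30], [0, -0.001, 0.04, 0, 30]], "force": 25}}

```text
t: 3.63
tcp_pos: [0.6708, -0.0094, 0.0742]
tool_rot: [-0.245, 0.97, 0.0, -0.0]
force: [-0.0, 0.1, -1.4]
finger_gap: 0.505
```

Run:
```python
from h import *
go([.6703,-.0095,.075],np.pi/2+.497)
im,d,c=snap('wrist','w3'); s=manip.sense(); M=R.from_quat(s['tool_rot']).as_matrix()
t=cloud(d,c); q=(t-s['tcp_pos'])@M
f=q[(abs(q[...,1])>.0235)&(abs(q[...,1])<.05)&(q[...,2]<.03)&(d>0)&(abs(q[...,0])<.014)]; print(np.percentile(f[:,2],[50,95,99,100]),len(f))
```

```text
t 3.6333 tcp [ 0.6708 -0.0094  0.0742] ty 2.066 delta [ 0.001  0.    -0.002] twist -0.004 tiltZ [-3.e-04  2.e-04 -1.e+00] gap 0.505 F [-0.03  0.13 -1.39] tau [ 0.039  0.031 -0.104]
[-0.0464558   0.00972912  0.01041206  0.01201862] 24178
```

View pics/w3.png

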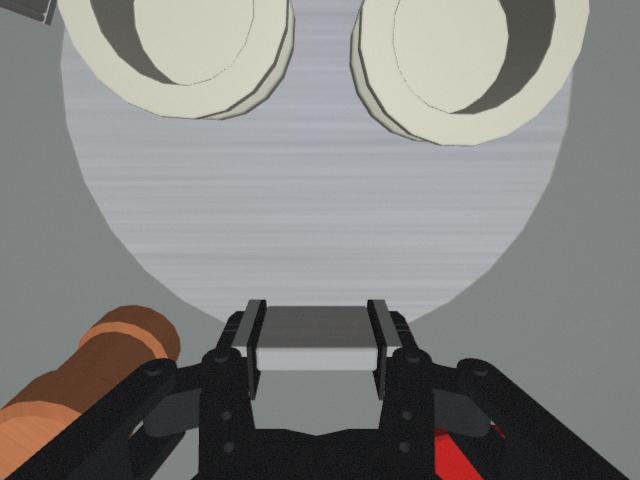

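Request:
{"api": "move_arm", "payload": {"deltas": [[0.001, 0, -0.005, 0, 30], [0.002, 0, -0.01, 0, 30], [0.004, 0, -0.015, 0, 30], [0.005, 0, -0.02, 0, 30], [0.006, 0, -0.025, 0, 30], [0.007, 0, -0.03, 0, 30], [0.007, 0, -0.03, 0, 30], [0.007, 0, -0.03, 0, 30]], "force": 20}}

```text
t: 4.35
tcp_pos: [0.6685, -0.0109, 0.0866]
tool_rot: [-0.245, 0.97, -0.0, 0.0]
force: [0.3, 0.8, -2.8]
finger_gap: 0.508
```

```bash
cat >> h.py <<'E'
def lid(fn,c0,h0=.065,box=None,zr=(.03,.3),tol=.004,rad=.1,maxtilt=1.4):
    """plane of grey lid top from a view: ransac on low-saturation bright points near c0"""
    im,d,c=load(fn); t=cloud(d,c); hsv=cv2.cvtColor(im,cv2.COLOR_RGB2HSV)
    m=(d>0)&(np.linalg.norm(t[...,:2]-np.array(c0),axis=-1)<rad)&(t[...,2]>zr[0])&(t[...,2]<zr[1])&(hsv[...,1]<40)&(hsv[...,2]>90)
    p=t[m]; rng=np.random.default_rng(0); best=0
    for k in range(400):
        a=p[rng.choice(len(p),3,False)]; n=np.cross(a[1]-a[0],a[2]-a[0]); l=np.linalg.norm(n)
        if l<1e-5: continue
        n/=l; n*=np.sign(n[2])
        if n[2]<np.cos(maxtilt): continue
        i=abs((p-a[0])@n)<.002
        if i.sum()>best: best=i.sum(); I=i
    q=p[I]; cen=q.mean(0); n=np.linalg.svd(q-cen)[2][2]; n*=np.sign(n[2])
    print(fn,'n',n.round(4),'tilt',round(float(np.arccos(n[2])),4),'dir',round(float(np.arctan2(n[1],n[0])),3),'pts',best,len(p),'cen',cen.round(4))
    return n,cen,q
E
python3 - <<'E'
from h import *
go([.6703,-.0095,.075],np.pi/2+.497)
snap('side','s4'); snap('scene','c4')
for f in('scene0','side0','c4','s4'): 
    n,c,q=lid(f,[.6,-.0485],zr=(.05,.11))
E
python3 -c "
import cv2;a=cv2.imread('pics/s4.png')[150:350,260:460];b=cv2.imread('pics/c4.png')[180:380,240:440]
cv2.imwrite('pics/m4.png',cv2.resize(cv2.hconcat([a,b]),None,fx=2,fy=2,interpolation=2))"
```

```text
t 4.35 tcp [ 0.6685 -0.0109  0.0866] ty 2.066 delta [-0.005  0.001  0.029] twist -0.004 tiltZ [ 5.e-04 -1.e-04 -1.e+00] gap 0.508 F [ 0.31  0.76 -2.77] tau [ 0.155 -0.29   0.034]
scene0 n [ 2.7e-03 -4.0e-04  1.0e+00] tilt 0.0028 dir -0.152 pts 3199 5636 cen [ 0.6177 -0.0535  0.0646]
side0 n [ 5.e-04 -1.e-03  1.e+00] tilt 0.0011 dir -1.089 pts 3423 5494 cen [ 0.6006 -0.0592  0.0649]
c4 n [-0.0044 -0.002   1.    ] tilt 0.0048 dir -2.724 pts 2820 4831 cen [ 0.6135 -0.0644  0.0763]
s4 n [-0.0095 -0.0055  0.9999] tilt 0.011 dir -2.614 pts 3538 5321 cen [ 0.598  -0.0618  0.0767]
```

View pics/m4.png

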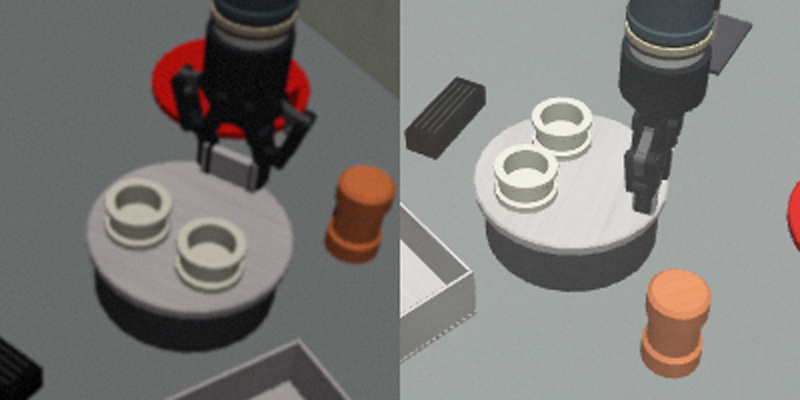

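The lid came up flat (tilt about 0.01 rad), so at 20 N the pads hold the torque. I'll set it back and regrip only the top few mm of the lug, so that it can pivot. First I measure where the fingertips are.

Run:
```python
from h import *
for fn,tcp in(('w3',[.6708,-.0094,.0742]),('w2',[.6704,-.0083,.0907])):
    im,d,c=load(fn); q=(cloud(d,c)-tcp)@R.from_quat([-.245,.97,0,0]).as_matrix()
    v=im.max(-1)
    g=(d>0)&(abs(q[...,0])<.016)&(abs(q[...,1])>.02)&(abs(q[...,1])<.055)&(v<75)&(q[...,2]>-.03)
    z=q[g][:,2]; print(fn,np.percentile(z,[50,90,97,99,99.9]),len(z))
    for u,vv in((258,302),(252,302),(265,310),(256,312),(376,302),(384,302),(246,305),(240,310)): print((u,vv),q[vv,u].round(4),im[vv,u])
```

```text
w3 [-0.01914286 -0.00224661  0.00208435  0.00452543  0.00754311] 2959
(258, 302) [ 0.0099 -0.0231  0.0026] [78 78 78]
(252, 302) [ 0.0102 -0.0255  0.0021] [78 80 77]
(265, 310) [ 0.0053 -0.0207  0.0043] [26 25 29]
(256, 312) [ 0.0105 -0.0224 -0.0069] [73 74 74]
(376, 302) [0.0107 0.0256 0.0012] [79 79 79]
(384, 302) [0.0103 0.029  0.002 ] [87 88 88]
(246, 305) [ 0.0043 -0.0299  0.0104] [152 156 157]
(240, 310) [ 0.002  -0.0326  0.0101] [151 156 157]
w2 [-0.0156541  -0.00131792  0.00290421  0.00491676  0.00646968] 3577
(258, 302) [-0.002  -0.0271  0.0251] [167 169 172]
(252, 302) [-0.0025 -0.0303  0.0262] [170 172 174]
(265, 310) [ 0.0043 -0.0209  0.0058] [89 90 87]
(256, 312) [-0.008  -0.0286  0.0262] [167 170 172]
(376, 302) [-0.0031  0.0304  0.0274] [173 177 180]
(384, 302) [0.01   0.0291 0.0024] [26 24 22]
(246, 305) [ 0.0104 -0.0274 -0.0012] [27 23 24]
(240, 310) [ 0.0103 -0.029  -0.005 ] [76 79 77]
```

Request:
{"api": "move_arm", "payload": {"deltas": [[-0.002, 0, 0.008, 0, 30], [-0.004, 0, 0.016, 0, 30], [-0.006, 0, 0.024, 0, 30], [-0.007, 0, 0.03, 0, 30], [-0.007, 0, 0.031, 0, 30], [-0.007, 0, 0.031, 0, 60], [-0.007, 0, 0.031, 0, 60], [-0.007, 0, 0.031, 0, 60]]}}

```text
t: 5.12
tcp_pos: [0.6712, -0.0096, 0.0741]
tool_rot: [-0.245, 0.969, -0.0, 0.0]
force: [0.4, 0.6, -0.3]
finger_gap: 0.598
```

Run:
```python
from h import *
go([.6703,-.0095,.0945],np.pi/2+.497)
snap('side','s5');snap('scene','c5')
for f in('s5','c5'): lid(f,[.6,-.0485],zr=(.05,.11))
```

```text
t 5.1167 tcp [ 0.6712 -0.0096  0.0741] ty 2.066 delta [ 0.002  0.001 -0.051] twist -0.003 tiltZ [ 7.e-04 -2.e-04 -1.e+00] gap 0.598 F [ 0.37  0.59 -0.32] tau [-0.023  0.042  0.041]
s5 n [ 3.e-04 -1.e-03  1.e+00] tilt 0.001 dir -1.297 pts 3392 5722 cen [ 0.5996 -0.0597  0.0649]
c5 n [-0.002  -0.0045  1.    ] tilt 0.0049 dir -1.985 pts 2726 5070 cen [ 0.616  -0.0619  0.0646]
```

Request:
{"api": "move_arm", "payload": {"deltas": [[0, 0, -0.02, 0, 60], [0, 0, -0.04, 0, 60], [0.001, 0, -0.051, 0, 60], [0.001, 0, -0.051, 0, 60], [0.001, 0, -0.051, 0, 30], [0.001, 0, -0.051, 0, 30], [0.001, 0, -0.051, 0, 30], [0.001, 0, -0.051, 0, 30]], "force": 20}}

```text
t: 5.88
tcp_pos: [0.6712, -0.0097, 0.0957]
tool_rot: [-0.245, 0.97, -0.0, 0.001]
force: [-0.5, 0.6, 5.0]
finger_gap: 0.505
```

Request:
{"api": "move_arm", "payload": {"deltas": [[0, 0, -0.005, 0, 30], [0.001, 0, -0.01, 0, 30], [0.003, 0, -0.015, 0, 30], [0.004, 0, -0.02, 0, 30], [0.006, 0, -0.025, 0, 30], [0.007, 0, -0.03, 0, 30], [0.007, 0, -0.03, 0, 30], [0.007, 0, -0.03, 0, 30]]}}

```text
t: 6.55
tcp_pos: [0.6676, -0.011, 0.1062]
tool_rot: [-0.245, 0.97, 0.0, -0.0]
force: [0.0, -0.2, -2.1]
finger_gap: 0.503
```

```bash
python3 - <<'E'
from h import *
go([.6703,-.0095,.0945],np.pi/2+.497)
snap('side','s6');snap('scene','c6')
for f in('s6','c6'): lid(f,[.6,-.0485],zr=(.05,.11))
E
python3 -c "
import cv2;a=cv2.imread('pics/s6.png')[150:350,260:460];b=cv2.imread('pics/c6.png')[180:380,240:440]
cv2.imwrite('pics/m6.png',cv2.resize(cv2.hconcat([a,b]),None,fx=2,fy=2,interpolation=2))"
```

```text
t 6.55 tcp [ 0.6676 -0.011   0.1062] ty 2.066 delta [-0.008  0.     0.029] twist -0.004 tiltZ [-1.e-03  2.e-04 -1.e+00] gap 0.503 F [ 0.03 -0.24 -2.07] tau [ 0.051 -0.074 -0.042]
s6 n [-0.0569 -0.032   0.9979] tilt 0.0653 dir -2.629 pts 3729 5996 cen [ 0.5997 -0.0587  0.0701]
c6 n [-0.0507 -0.0314  0.9982] tilt 0.0597 dir -2.587 pts 2876 5150 cen [ 0.6178 -0.0609  0.0708]
```

View pics/m6.png

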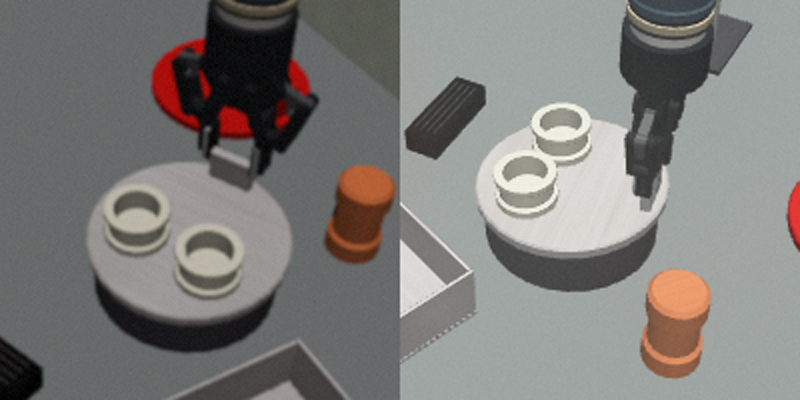

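The lid now tips edge-first: tilt about 0.062 rad toward the heel, with the heel on the rim. I'll raise it a little more, hold, then clamp hard and lift.

Request:
{"api": "move_arm", "payload": {"deltas": [[0.001, 0, -0.004, 0, 30], [0.002, 0, -0.008, 0, 30], [0.002, 0, -0.008, 0, 30], [0.002, 0, -0.008, 0, 30], [0.002, 0, -0.008, 0, 30], [0.002, 0, -0.008, 0, 30], [0.002, 0, -0.008, 0, 30], [0.002, 0, -0.008, 0, 30]]}}

```text
t: 7.32
tcp_pos: [0.6673, -0.0113, 0.1095]
tool_rot: [-0.245, 0.97, 0.0, -0.0]
force: [-0.7, -0.4, -2.2]
finger_gap: 0.505
```

Request:
{"api": "move_arm", "payload": {"deltas": [[0, 0, 0, 0, 30], [0, 0, 0, 0, 30], [0, 0, 0, 0, 30], [0, 0, -0.005, 0, 30], [0, 0, -0.015, 0, 30], [0, 0, -0.03, 0, 30], [0, 0, -0.045, 0, 30], [0, 0, -0.055, 0, 30]], "force": 120}}

```text
t: 7.98
tcp_pos: [0.6631, -0.0125, 0.1304]
tool_rot: [-0.246, 0.969, 0.0, -0.005]
force: [-8.5, -6.2, -9.2]
finger_gap: 0.457
```

```bash
python3 - <<'E'
from h import *
go([.6703,-.0095,.16],np.pi/2+.497)
snap('side','s7');snap('scene','c7')
for f in('s7','c7'): lid(f,[.6,-.0485],zr=(.05,.15))
E
python3 -c "
import cv2;a=cv2.imread('pics/s7.png')[150:350,260:460];b=cv2.imread('pics/c7.png')[180:380,240:440]
cv2.imwrite('pics/m7.png',cv2.resize(cv2.hconcat([a,b]),None,fx=2,fy=2,interpolation=2))"
```

```text
t 7.9833 tcp [ 0.6631 -0.0125  0.1304] ty 2.068 delta [-0.019 -0.002 -0.074] twist 0.0 tiltZ [-0.0106 -0.0022 -0.9999] gap 0.457 F [-8.51 -6.21 -9.22] tau [-0.893  0.87   0.254]
s7 n [-0.1761 -0.1012  0.9792] tilt 0.2045 dir -2.62 pts 4120 6671 cen [ 0.6023 -0.0551  0.0826]
c7 n [-0.1761 -0.1027  0.979 ] tilt 0.2053 dir -2.613 pts 2685 5109 cen [ 0.6199 -0.0616  0.0857]
```

View pics/m7.png

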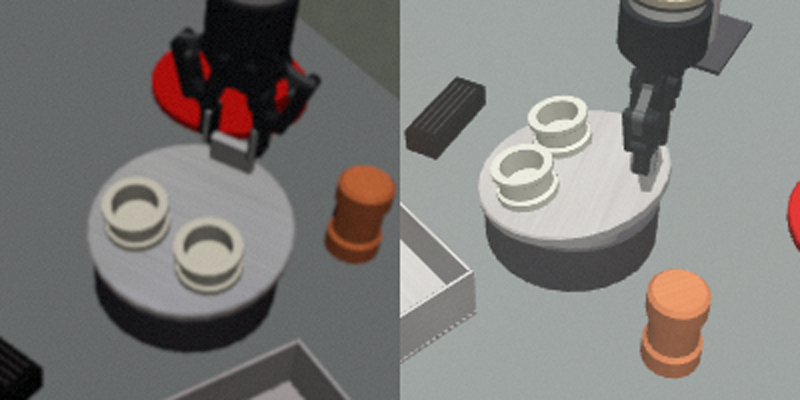

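The lid tilted to 0.205 rad while I lifted at constant xy, and the force reading (about 10 N toward the heel) says the skirt hooked on the dish wall. The heel was being pulled toward the lug. I'll lower along the arc to relieve it, then lift with the heel freed.

Request:
{"api": "move_arm", "payload": {"deltas": [[0.006, 0, 0.005, 0, 30], [0.012, 0, 0.01, 0, 30], [0.012, 0, 0.02, 0, 30], [0.01, 0, 0.03, 0, 30], [0.007, 0, 0.04, 0, 30], [0.004, 0, 0.05, 0, 30], [0.002, 0, 0.058, 0, 30], [0.002, 0, 0.058, 0, 30]], "force": 20}}

```text
t: 8.75
tcp_pos: [0.6668, -0.0115, 0.1076]
tool_rot: [-0.245, 0.969, 0.0, -0.0]
force: [1.3, 0.0, -1.6]
finger_gap: 0.46
```

```bash
python3 - <<'E'
from h import *
go([.6684,-.0112,.108],np.pi/2+.497)
snap('side','s8');snap('scene','c8');snap('wrist','w8')
for f in('s8','c8'): lid(f,[.6,-.0485],zr=(.05,.15))
E
python3 -c "
import cv2;a=cv2.imread('pics/s8.png')[150:350,260:460];b=cv2.imread('pics/w8.png')[:,80:560]
cv2.imwrite('pics/m8.png',cv2.hconcat([cv2.resize(a,(400,400)),cv2.resize(b,(400,400))]))"
```

```text
t 8.75 tcp [ 0.6668 -0.0115  0.1076] ty 2.066 delta [-0.004 -0.001 -0.001] twist -0.003 tiltZ [-4.e-04  1.e-04 -1.e+00] gap 0.46 F [ 1.3   0.03 -1.56] tau [ 0.076 -0.138  0.027]
s8 n [-0.0591 -0.0318  0.9977] tilt 0.0671 dir -2.648 pts 3746 6054 cen [ 0.5995 -0.0586  0.0702]
c8 n [-0.0555 -0.0357  0.9978] tilt 0.0661 dir -2.57 pts 2807 5188 cen [ 0.6163 -0.0623  0.071 ]
```

View pics/m8.png

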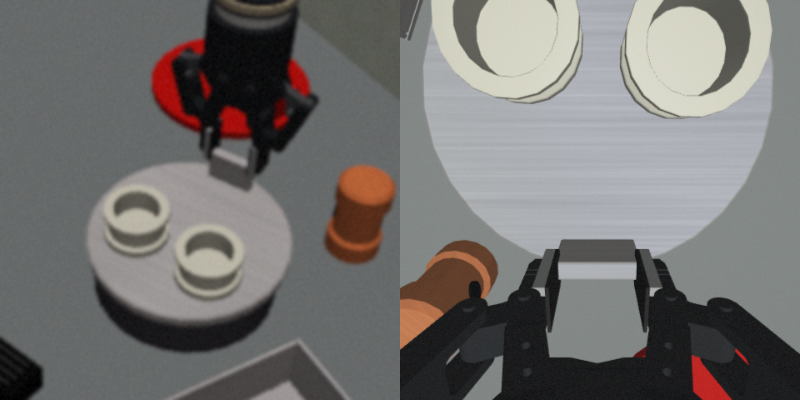

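Request:
{"api": "move_arm", "payload": {"deltas": [[-0.002, 0, 0.01, 0, 30], [-0.004, 0, 0.02, 0, 30], [-0.006, 0, 0.03, 0, 30], [-0.007, 0, 0.033, 0, 30], [-0.007, 0, 0.034, 0, 62], [-0.007, 0, 0.034, 0, 62], [-0.007, 0, 0.04, 0, 62], [-0.007, 0, 0.045, 0, 62]]}}

```text
t: 9.57
tcp_pos: [0.6691, -0.0105, 0.09]
tool_rot: [-0.245, 0.97, -0.0, -0.0]
force: [-1.2, 0.3, -0.5]
finger_gap: 0.621
```

Run:
```python
from h import *
go([.6710,-.0097,.0895],np.pi/2+.497)
snap('side','s9');snap('wrist','w9')
for f in('s9',): lid(f,[.6,-.0485],zr=(.05,.15))
im,d,c=load('w9');P=cloud(d,c).reshape(-1,3); r=np.linalg.norm(P[:,:2]-[.6,-.0485],axis=1); v=im.reshape(-1,3).max(1)
L=P[(P[:,2]>.09)&(P[:,2]<.105)&(r>.06)&(r<.1)&(P[:,0]>.64)&(v>90)]; print(len(L),L.mean(0))
```

```text
t 9.5667 tcp [ 0.6691 -0.0105  0.09  ] ty 2.066 delta [-0.005 -0.001  0.001] twist -0.004 tiltZ [-1.e-04 -1.e-04 -1.e+00] gap 0.621 F [-1.18  0.34 -0.53] tau [-0.04  -0.031  0.009]
s9 n [-8.0e-04 -1.6e-03  1.0e+00] tilt 0.0018 dir -2.031 pts 3532 5777 cen [ 0.5997 -0.0601  0.065 ]
2400 [ 0.66819182 -0.00975206  0.09648345]
```

View pics/w9.png

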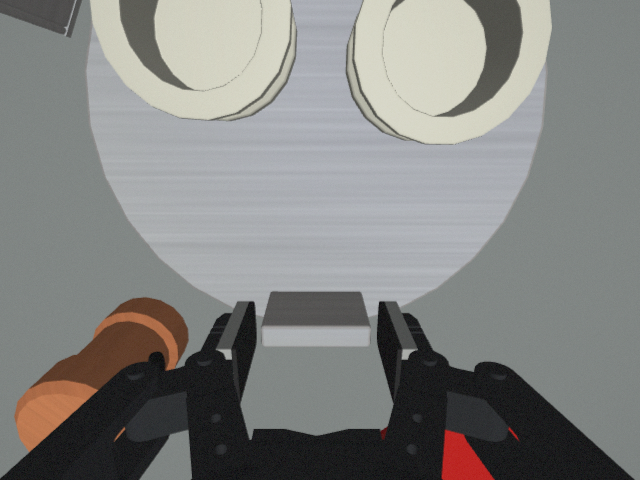

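Request:
{"api": "move_arm", "payload": {"deltas": [[-0.003, 0, 0.001, 0, 30], [-0.003, 0, 0.001, 0, 30], [-0.003, 0, 0.001, 0, 30], [-0.003, 0, 0.001, 0, 30], [-0.003, 0, -0.004, 0, 30], [-0.003, 0, -0.012, 0, 30], [-0.003, 0, -0.022, 0, 30], [-0.003, 0, -0.03, 0, 30]], "force": 50}}

```text
t: 10.33
tcp_pos: [0.6703, -0.0096, 0.1024]
tool_rot: [-0.245, 0.97, 0.0, 0.0]
force: [0.7, 0.0, -2.6]
finger_gap: 0.498
```

```bash
python3 - <<'E'
from h import *
go([.6710,-.0097,.0895],np.pi/2+.497)
snap('side','s10');snap('scene','c10')
for f in('s10','c10'): lid(f,[.6,-.0485],zr=(.05,.15))
E
python3 -c "
import cv2;a=cv2.imread('pics/s10.png')[150:350,260:460];b=cv2.imread('pics/c10.png')[180:380,240:440]
cv2.imwrite('pics/m10.png',cv2.resize(cv2.hconcat([a,b]),None,fx=2,fy=2,interpolation=2))"
```

```text
t 10.3333 tcp [ 0.6703 -0.0096  0.1024] ty 2.066 delta [-0.001 -0.001  0.032] twist -0.004 tiltZ [ 4.e-04  4.e-04 -1.e+00] gap 0.498 F [ 0.67  0.01 -2.61] tau [ 0.081 -0.216 -0.026]
s10 n [-0.0359 -0.0188  0.9992] tilt 0.0405 dir -2.659 pts 3664 5941 cen [ 0.6006 -0.0587  0.0742]
c10 n [-0.0319 -0.0167  0.9994] tilt 0.036 dir -2.658 pts 2878 5200 cen [ 0.6189 -0.0607  0.0755]
```

View pics/m10.png

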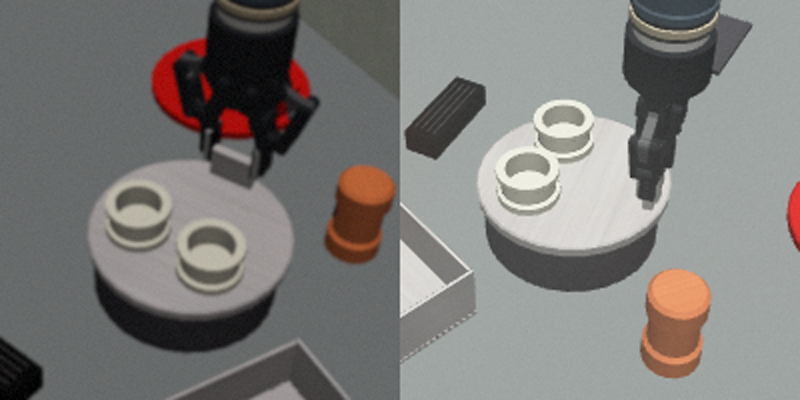

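Request:
{"api": "move_arm", "payload": {"deltas": [[0.003, 0, -0.008, 0, 30], [0.005, 0, -0.02, 0, 30], [0.005, 0, -0.04, 0, 30], [0.005, 0, -0.06, 0, 30], [0.005, 0, -0.08, 0, 30], [0.005, 0, -0.1, 0, 30], [0.005, 0, -0.115, 0, 30], [0.005, 0, -0.12, 0, 30]]}}

```text
t: 11.1
tcp_pos: [0.6693, -0.0109, 0.1522]
tool_rot: [-0.245, 0.969, -0.001, 0.001]
force: [0.5, -0.0, -3.3]
finger_gap: 0.498
```

```bash
python3 - <<'E'
from h import *
go([.6710,-.0097,.16],np.pi/2)
snap('side','s11');snap('scene','c11')
for f in('s11','c11'): lid(f,[.6,-.0485],zr=(.09,.18))
im,d,c=load('s11')
E
python3 -c "
import cv2;a=cv2.imread('pics/s11.png')[120:320,260:460];b=cv2.imread('pics/c11.png')[160:360,240:440]
cv2.imwrite('pics/m11.png',cv2.resize(cv2.hconcat([a,b]),None,fx=2,fy=2,interpolation=2))"
```

```text
t 11.1 tcp [ 0.6693 -0.0109  0.1522] ty 2.066 delta [-0.005  0.001 -0.019] twist 0.991 tiltZ [ 2.8e-03 -5.0e-04 -1.0e+00] gap 0.498 F [ 0.51 -0.01 -3.29] tau [ 0.153 -0.249  0.04 ]
s11 n [-0.0377 -0.018   0.9991] tilt 0.0418 dir -2.696 pts 3858 6063 cen [ 0.5999 -0.0612  0.1238]
c11 n [-0.036  -0.0184  0.9992] tilt 0.0405 dir -2.668 pts 3037 5393 cen [ 0.6177 -0.0621  0.1239]
```

View pics/m11.png

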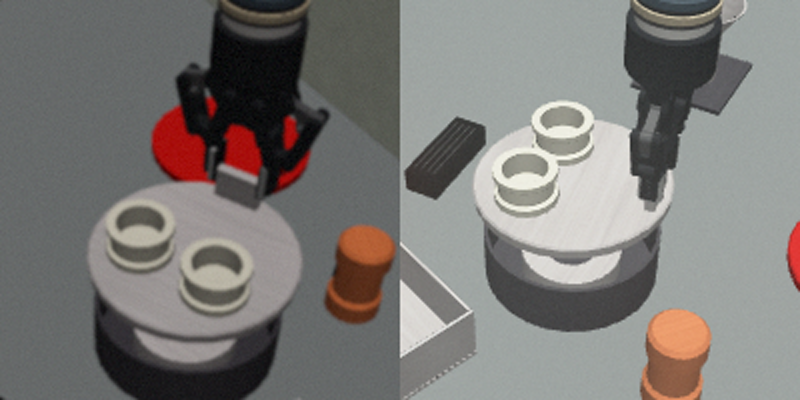

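The lid is off the dish and stable at tilt 0.041 rad, with both protectors in place. Now I carry it gently to the pan, with the lid heel toward the robot.

Request:
{"api": "move_arm", "payload": {"deltas": [[0.003, -0.007, 0, 0.01, 30], [0.01, -0.02, 0, 0.03, 30], [0.018, -0.038, 0, 0.06, 30], [0.029, -0.061, 0, 0.1, 30], [0.042, -0.088, 0, 0.15, 30], [0.055, -0.118, 0, 0.2, 30], [0.07, -0.149, 0, 0.25, 30], [0.085, -0.181, 0, 0.3, 30]]}}

```text
t: 11.87
tcp_pos: [0.6729, -0.0926, 0.1503]
tool_rot: [-0.17, 0.985, -0.0, -0.0]
force: [0.9, 0.0, -3.1]
finger_gap: 0.498
```

Run:
```python
from h import *
go([.685,-.286,.152],np.pi/2)
```

```text
t 11.8667 tcp [ 0.6729 -0.0926  0.1503] ty 1.913 delta [ 0.134 -0.466 -0.004] twist 0.684 tiltZ [ 0.e+00 -2.e-04 -1.e+00] gap 0.498 F [ 0.94  0.03 -3.07] tau [ 0.081 -0.272 -0.02 ]
```

Request:
{"api": "move_arm", "payload": {"deltas": [[0.01, -0.036, 0, 0.06, 30], [0.021, -0.074, 0, 0.12, 30], [0.033, -0.115, 0, 0.19, 30], [0.045, -0.156, 0, 0.25, 30], [0.057, -0.197, 0, 0.31, 30], [0.068, -0.238, 0, 0.37, 30], [0.08, -0.278, 0, 0.43, 30], [0.091, -0.317, 0, 0.49, 30]]}}

```text
t: 12.53
tcp_pos: [0.6815, -0.2242, 0.1502]
tool_rot: [-0.048, 0.999, -0.0, -0.0]
force: [-0.6, 0.6, -3.0]
finger_gap: 0.496
```

Run:
```python
from h import *
go([.685,-.286,.152],np.pi/2)
```

```text
t 12.5333 tcp [ 0.6815 -0.2242  0.1502] ty 1.668 delta [ 0.006 -0.155 -0.004] twist 0.194 tiltZ [-1.e-04 -1.e-04 -1.e+00] gap 0.496 F [-0.57  0.6  -2.95] tau [ 0.019 -0.299 -0.014]
```

Request:
{"api": "move_arm", "payload": {"deltas": [[0.001, -0.038, 0, 0.05, 30], [0.002, -0.071, 0, 0.1, 30], [0.003, -0.1, 0, 0.14, 30], [0.004, -0.122, 0, 0.17, 30], [0.005, -0.138, 0, 0.19, 30], [0.006, -0.148, 0, 0.19, 30], [0.006, -0.154, 0, 0.19, 30], [0.006, -0.155, 0, 0.19, 30]]}}

```text
t: 13.2
tcp_pos: [0.6854, -0.2842, 0.1503]
tool_rot: [-0.003, 1.0, 0.0, -0.0]
force: [0.4, -0.1, -3.6]
finger_gap: 0.498
```

```bash
python3 - <<'E'
from h import *
go([.685,-.286,.152],np.pi/2)
snap('side','s12');snap('scene','c12')
for f in('s12','c12'): lid(f,[.605,-.286],zr=(.09,.18))
# dish rim
for f in('s12','c12'):
    im,d,c=load(f); t=cloud(d,c).reshape(-1,3); r=np.linalg.norm(t[:,:2]-[.6,-.0485],axis=1)
    p=t[(t[:,2]>.0575)&(t[:,2]<.063)&(r>.075)&(r<.095)]
    a=np.arctan2(p[:,1]+.0485,p[:,0]-.6); E=[]
    for k in np.linspace(-np.pi,np.pi,37)[:-1]:
        s=(a>=k)&(a<k+np.pi/18)
        if s.sum()>2: E.append(p[s,:2].mean(0))
    E=np.array(E)
    from scipy.optimize import least_squares
    so=least_squares(lambda x:np.hypot(*(E-x[:2]).T)-x[2],[.6,-.0485,.085],loss='soft_l1',f_scale=.001); print('dish',so.x.round(4),len(E))
E
python3 -c "
import cv2;a=cv2.imread('pics/s12.png')[200:480,280:560];b=cv2.imread('pics/c12.png')[160:440,120:400]
cv2.imwrite('pics/m12.png',cv2.resize(cv2.hconcat([a,b]),(800,400),interpolation=2))"
```

```text
t 13.2 tcp [ 0.6854 -0.2842  0.1503] ty 1.576 delta [ 0.001 -0.004 -0.004] twist 0.011 tiltZ [-1.e-04  2.e-04 -1.e+00] gap 0.498 F [ 0.36 -0.08 -3.59] tau [ 0.066 -0.281  0.038]
s12 n [-0.0416 -0.002   0.9991] tilt 0.0417 dir -3.095 pts 7202 11328 cen [ 0.6054 -0.2971  0.1219]
c12 n [-3.710e-02  1.000e-04  9.993e-01] tilt 0.0371 dir 3.138 pts 3122 5476 cen [ 0.6275 -0.3165  0.1226]
dish [ 0.5996 -0.0477  0.0844] 36
dish [ 0.5983 -0.0479  0.0844] 34
```

View pics/m12.png

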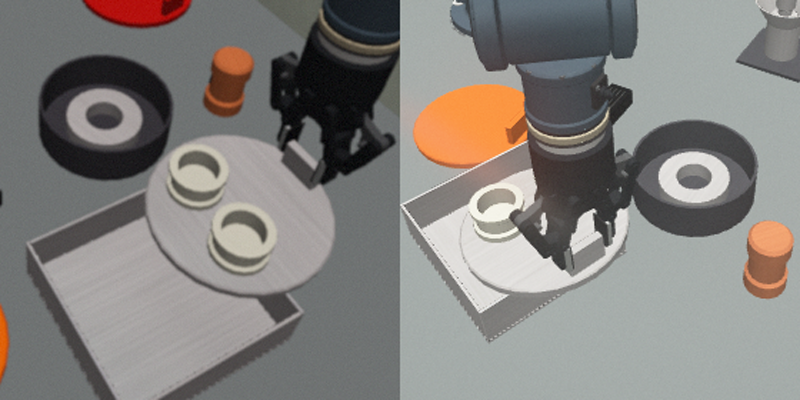

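Request:
{"api": "move_arm", "payload": {"deltas": [[0, -0.003, 0.01, 0, 30], [0, -0.003, 0.02, 0, 30], [0, -0.003, 0.03, 0, 30], [0, -0.003, 0.03, 0, 30], [0, -0.003, 0.03, 0, 30], [0, -0.003, 0.03, 0, 30], [0, -0.003, 0.03, 0, 30], [0, -0.003, 0.03, 0, 30]], "force": 20}}

```text
t: 13.97
tcp_pos: [0.6855, -0.2855, 0.1386]
tool_rot: [-0.003, 1.0, -0.0, 0.0]
force: [-0.4, -0.3, -2.8]
finger_gap: 0.499
```

```bash
python3 - <<'E'
from h import *
go([.685,-.286,.152],np.pi/2)
snap('side','s13')
lid('s13',[.605,-.286],zr=(.06,.18))
E
python3 -c "
import cv2;a=cv2.imread('pics/s13.png')[200:480,280:560]
cv2.imwrite('pics/m13.png',cv2.resize(a,(500,500),interpolation=2))"
```

```text
t 13.9667 tcp [ 0.6855 -0.2855  0.1386] ty 1.576 delta [ 0.001 -0.001 -0.033] twist 0.011 tiltZ [ 5.e-04 -3.e-04 -1.e+00] gap 0.499 F [-0.35 -0.33 -2.78] tau [-0.039 -0.288 -0.021]
s13 n [-0.04   -0.001   0.9992] tilt 0.0401 dir -3.117 pts 7022 11263 cen [ 0.6063 -0.2986  0.1103]
```

View pics/m13.png

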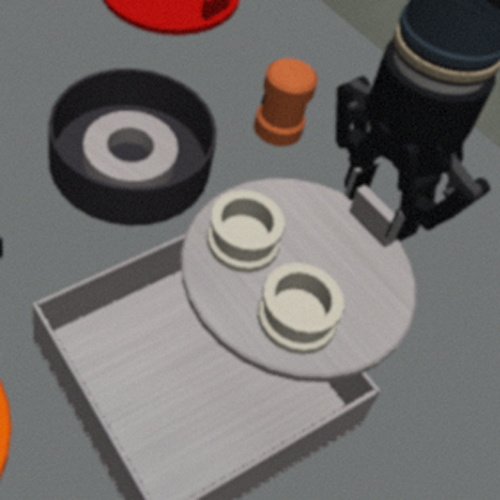

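It holds even at 20 N, so I'll nudge the pivot with short upward jerks, which add inertial torque.

Request:
{"api": "move_arm", "payload": {"deltas": [[0, 0, -0.07, 0, 30], [0, 0, -0.02, 0, 30], [0, 0, -0.07, 0, 30], [0, 0, -0.02, 0, 30], [0, 0, -0.07, 0, 30], [0, 0, -0.02, 0, 30], [0, 0, -0.02, 0, 30], [0, 0, -0.02, 0, 30]]}}

```text
t: 14.68
tcp_pos: [0.6843, -0.285, 0.1455]
tool_rot: [-0.003, 1.0, 0.001, -0.002]
force: [-0.0, 0.3, -1.0]
finger_gap: 0.496
```

```bash
python3 - <<'E'
from h import *
go([.685,-.286,.152],np.pi/2)
snap('side','s14')
lid('s14',[.605,-.286],zr=(.06,.18))
E
python3 -c "
import cv2;a=cv2.imread('pics/s14.png')[200:480,280:560]
cv2.imwrite('pics/m14.png',cv2.resize(a,(500,500),interpolation=2))"
```

```text
t 14.6833 tcp [ 0.6843 -0.285   0.1455] ty 1.576 delta [-0.002 -0.002 -0.016] twist 0.011 tiltZ [-0.0032  0.0013 -1.    ] gap 0.496 F [-0.    0.27 -1.01] tau [-0.076  0.046 -0.008]
s14 n [-0.4993 -0.007   0.8664] tilt 0.5228 dir -3.128 pts 7673 8993 cen [ 0.6398 -0.2918  0.0879]
```

View pics/m14.png

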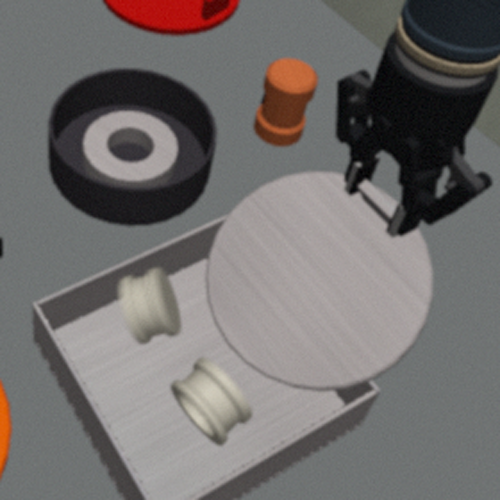

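Both protectors slid into the pan, at crop (148,303) and (212,400). The lid leans 0.52 rad on the pan wall. I clamp, raise it, and check that they're at rest.

Request:
{"api": "move_arm", "payload": {"deltas": [[0, 0, 0, 0, 30], [0, 0, -0.01, 0, 30], [0, 0, -0.03, 0, 30], [0, 0, -0.06, 0, 30], [0, 0, -0.1, 0, 30], [0, 0, -0.14, 0, 30], [0, 0, -0.17, 0, 30], [0, 0, -0.18, 0, 30]], "force": 50}}

```text
t: 15.4
tcp_pos: [0.687, -0.2863, 0.2228]
tool_rot: [-0.003, 1.0, -0.002, 0.003]
force: [0.3, -0.1, -2.2]
finger_gap: 0.498
```

```bash
python3 - <<'E'
from h import *
go([.685,-.286,.152],np.pi/2)
snap('side','s15');snap('wrist','w15')
lid('s15',[.63,-.286],zr=(.08,.25))
E
python3 -c "
import cv2;a=cv2.imread('pics/s15.png')[170:480,260:570];b=cv2.imread('pics/w15.png')[:,80:560]
cv2.imwrite('pics/m15.png',cv2.hconcat([cv2.resize(a,(400,400)),cv2.resize(b,(400,400))]))"
```

```text
t 15.4 tcp [ 0.687  -0.2863  0.2228] ty 1.576 delta [0.006 0.001 0.177] twist 0.011 tiltZ [ 0.0058 -0.0035 -1.    ] gap 0.498 F [ 0.32 -0.13 -2.24] tau [ 0.018 -0.128 -0.025]
s15 n [-0.5153 -0.0036  0.857 ] tilt 0.5414 dir -3.135 pts 12111 13530 cen [ 0.6326 -0.2939  0.1575]
```

View pics/m15.png

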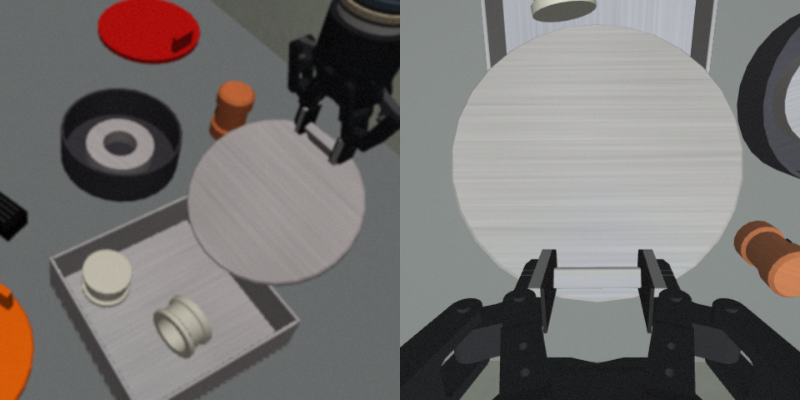

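Request:
{"api": "move_arm", "payload": {"deltas": [[0.005, 0.02, -0.01, 0.01, 30], [0.02, 0.07, -0.02, 0.01, 30], [0.04, 0.14, -0.02, 0.01, 30], [0.06, 0.22, -0.02, 0.01, 30], [0.08, 0.3, -0.02, 0.01, 30], [0.1, 0.38, -0.02, 0.01, 30], [0.11, 0.45, -0.02, 0.01, 30], [0.12, 0.51, -0.02, 0.01, 30]], "force": 60}}

```text
t: 16.17
tcp_pos: [0.6344, -0.0786, 0.2253]
tool_rot: [-0.0, 1.0, 0.001, -0.002]
force: [-0.0, 0.7, -2.7]
finger_gap: 0.492
```

Run:
```python
from h import *
go([.637,-.048,.21],np.pi/2)
```

```text
t 16.1667 tcp [ 0.6344 -0.0786  0.2253] ty 1.572 delta [-0.007  0.076  0.038] twist 0.002 tiltZ [-0.0032  0.0017 -1.    ] gap 0.492 F [-0.01  0.67 -2.67] tau [-0.022 -0.106  0.009]
```

Request:
{"api": "move_arm", "payload": {"deltas": [[0, 0.04, 0, 0, 30], [0, 0.06, 0.01, 0, 30], [-0.004, 0.072, 0.02, 0, 30], [-0.006, 0.077, 0.03, 0, 30], [-0.006, 0.077, 0.035, 0, 30], [-0.006, 0.077, 0.035, 0, 30], [-0.006, 0.077, 0.035, 0, 30], [-0.006, 0.077, 0.035, 0, 30]]}}

```text
t: 16.83
tcp_pos: [0.6389, -0.052, 0.2122]
tool_rot: [0.001, 1.0, -0.0, 0.0]
force: [0.4, 0.4, -2.6]
finger_gap: 0.493
```

```bash
cat >> h.py <<'E'
def fitlid(fn,tcp,zr):
    """lid centre & tilt: plane, then circle of outline in-plane"""
    from scipy.optimize import least_squares
    n,cen,q=lid(fn,[tcp[0]-.07,tcp[1]],zr=zr,rad=.125)
    u=np.array([1,0,0])-n*n[0]; u/=np.linalg.norm(u); w=np.cross(n,u); ab=np.c_[(q-cen)@u,(q-cen)@w]
    c0=(ab.max(0)+ab.min(0))/2
    for it in range(3):
        a=np.arctan2(*(ab-c0).T[::-1]); r=np.hypot(*(ab-c0).T); E=[]
        for k in np.linspace(-np.pi,np.pi,61)[:-1]:
            s=(a>=k)&(a<k+np.pi/30)
            if s.sum()>5: E.append(ab[s][r[s].argmax()])
        E=np.array(E); so=least_squares(lambda x:np.hypot(*(E-x).T)-.0945,c0,loss='soft_l1',f_scale=.001); c0=so.x
    C=cen+c0[0]*u+c0[1]*w-.004*n; print('  centre(underside)',C.round(4),'heel87',(C-.087*u).round(4),'rms',np.sqrt(np.median(so.fun**2)).round(4),len(E)); return C,n,u
E
python3 - <<'E'
from h import *
go([.637,-.048,.1718],np.pi/2)
snap('side','s16');snap('scene','c16')
s=manip.sense()
for f in('s16','c16'): fitlid(f,s['tcp_pos'],(.068,.25))
for f in('side0','scene0','s11','c11'): fitlid(f,[.67,-.048],(.05,.15))
E
python3 -c "
import cv2;a=cv2.imread('pics/s16.png')[150:400,240:490];b=cv2.imread('pics/c16.png')[130:380,200:450]
cv2.imwrite('pics/m16.png',cv2.hconcat([cv2.resize(a,(400,400)),cv2.resize(b,(400,400))]))"
```

```text
t 16.8333 tcp [ 0.6389 -0.052   0.2122] ty 1.57 delta [0.005 0.01  0.101] twist -0.002 tiltZ [ 2.e-04 -3.e-04 -1.e+00] gap 0.493 F [ 0.44  0.42 -2.63] tau [ 0.064 -0.077 -0.022]
s16 n [-0.5091 -0.0051  0.8607] tilt 0.5342 dir -3.132 pts 6768 7528 cen [ 0.5839 -0.0592  0.1473]
  centre(underside) [ 0.5884 -0.0532  0.1453] heel87 [ 0.5135 -0.053   0.101 ] rms 0.0009 60
c16 n [-0.5036 -0.0052  0.8639] tilt 0.5278 dir -3.131 pts 1776 2760 cen [ 0.5919 -0.0745  0.1531]
  centre(underside) [ 0.5883 -0.0531  0.1465] heel87 [ 0.5131 -0.0528  0.1027] rms 0.0009 55
side0 n [ 5.e-04 -1.e-03  1.e+00] tilt 0.0011 dir -1.089 pts 3423 5494 cen [ 0.6006 -0.0592  0.0649]
  centre(underside) [ 0.6004 -0.0482  0.061 ] heel87 [ 0.5134 -0.0482  0.061 ] rms 0.0005 60
scene0 n [ 2.7e-03 -4.0e-04  1.0e+00] tilt 0.0028 dir -0.152 pts 3199 5636 cen [ 0.6177 -0.0535  0.0646]
  centre(underside) [ 0.5999 -0.0484  0.0606] heel87 [ 0.5129 -0.0484  0.0609] rms 0.0008 55
s11 n [-0.0391 -0.0174  0.9991] tilt 0.0428 dir -2.722 pts 3832 5057 cen [ 0.6    -0.0612  0.1238]
  centre(underside) [ 0.5992 -0.0499  0.12  ] heel87 [ 0.5123 -0.0498  0.1166] rms 0.0008 60
c11 n [-0.038  -0.0182  0.9991] tilt 0.0421 dir -2.695 pts 3005 4785 cen [ 0.6186 -0.0625  0.1239]
  centre(underside) [ 0.5987 -0.0499  0.1194] heel87 [ 0.5118 -0.0499  0.1161] rms 0.0007 55
```

View pics/m16.png

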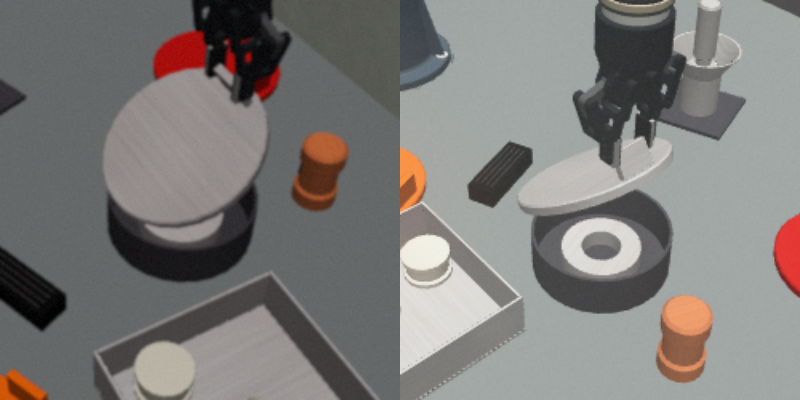

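Request:
{"api": "move_arm", "payload": {"deltas": [[0.003, 0.004, 0.01, 0, 30], [0.007, 0.009, 0.025, 0, 30], [0.009, 0.012, 0.045, 0, 30], [0.009, 0.012, 0.065, 0, 30], [0.009, 0.012, 0.08, 0, 30], [0.009, 0.012, 0.088, 0, 30], [0.009, 0.012, 0.09, 0, 30], [0.009, 0.012, 0.09, 0, 30]]}}

```text
t: 17.6
tcp_pos: [0.635, -0.0461, 0.1758]
tool_rot: [-0.0, 1.0, 0.0, -0.0]
force: [-0.6, -1.0, -2.3]
finger_gap: 0.49
```

```bash
python3 - <<'E'
from h import *
go([.637,-.048,.1718],np.pi/2)
snap('side','s17');snap('scene','c17')
s=manip.sense()
for f in('s17','c17'): fitlid(f,s['tcp_pos'],(.05,.25))
E
python3 -c "
import cv2;a=cv2.imread('pics/s17.png')[170:420,240:490];b=cv2.imread('pics/c17.png')[150:400,200:450]
cv2.imwrite('pics/m17.png',cv2.hconcat([cv2.resize(a,(400,400)),cv2.resize(b,(400,400))]))"
```

```text
t 17.6 tcp [ 0.635  -0.0461  0.1758] ty 1.571 delta [-0.005 -0.005  0.01 ] twist 0.0 tiltZ [-7.e-04  1.e-04 -1.e+00] gap 0.49 F [-0.63 -1.   -2.35] tau [-0.019 -0.097 -0.031]
s17 n [-0.5079 -0.0069  0.8614] tilt 0.5328 dir -3.128 pts 6292 7143 cen [ 0.5801 -0.053   0.111 ]
  centre(underside) [ 0.5847 -0.0471  0.1091] heel87 [ 0.5097 -0.0467  0.0649] rms 0.0008 60
c17 n [-0.5031 -0.0048  0.8642] tilt 0.5273 dir -3.132 pts 1786 2958 cen [ 0.5877 -0.068   0.1167]
  centre(underside) [ 0.5847 -0.0474  0.1104] heel87 [ 0.5095 -0.0472  0.0666] rms 0.0008 54
```

View pics/m17.png

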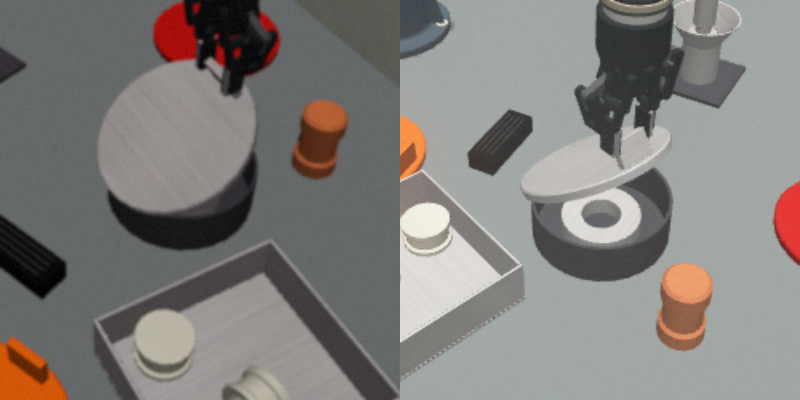

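Heel is about 5 mm above the rim, laterally within 1 mm, skirt just outside the wall. Now I rest the heel on the rim at 20 N grip and swing the lug down along the arc.

Request:
{"api": "move_arm", "payload": {"deltas": [[-0.002, -0.001, 0.008, 0, 30], [-0.005, -0.001, 0.016, 0, 30], [-0.005, -0.001, 0.018, 0, 30], [-0.016, -0.001, 0.029, 0, 30], [-0.027, -0.001, 0.042, 0, 30], [-0.04, -0.001, 0.059, 0, 30], [-0.052, -0.001, 0.077, 0, 30], [-0.052, -0.001, 0.077, 0, 30]], "force": 20}}

```text
t: 18.37
tcp_pos: [0.6567, -0.0466, 0.1438]
tool_rot: [-0.0, 1.0, -0.0, -0.0]
force: [-0.1, -0.8, 1.1]
finger_gap: 0.49
```

```bash
python3 - <<'E'
from h import *
go([.6649,-.047,.1302],np.pi/2)
snap('side','s18');snap('scene','c18')
s=manip.sense()
for f in('s18','c18'): fitlid(f,s['tcp_pos'],(.05,.25))
E
python3 -c "
import cv2;a=cv2.imread('pics/s18.png')[170:420,240:490];b=cv2.imread('pics/c18.png')[150:400,200:450]
cv2.imwrite('pics/m18.png',cv2.hconcat([cv2.resize(a,(400,400)),cv2.resize(b,(400,400))]))"
```

```text
t 18.3667 tcp [ 0.6567 -0.0466  0.1438] ty 1.571 delta [-0.021 -0.001  0.034] twist 0.001 tiltZ [-4.e-04 -1.e-04 -1.e+00] gap 0.49 F [-0.13 -0.79  1.14] tau [-0.022  0.443 -0.036]
s18 n [-0.331  -0.0013  0.9436] tilt 0.3373 dir -3.138 pts 6082 6922 cen [ 0.5884 -0.053   0.0913]
  centre(underside) [ 0.593  -0.0476  0.0887] heel87 [ 0.5109 -0.0475  0.0599] rms 0.0007 60
c18 n [-0.3312 -0.0032  0.9436] tilt 0.3376 dir -3.132 pts 2496 3698 cen [ 0.5934 -0.0707  0.0939]
  centre(underside) [ 0.5929 -0.0486  0.0896] heel87 [ 0.5108 -0.0485  0.0608] rms 0.0012 58
```

View pics/m18.png

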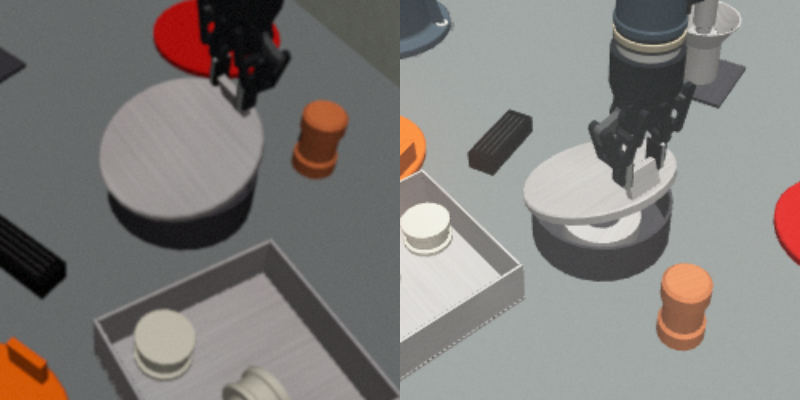

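Request:
{"api": "move_arm", "payload": {"deltas": [[-0.005, 0, 0.009, 0, 30], [-0.012, 0, 0.021, 0, 30], [-0.018, 0, 0.033, 0, 30], [-0.028, 0, 0.052, 0, 30], [-0.036, 0, 0.072, 0, 30], [-0.044, 0, 0.092, 0, 30], [-0.049, 0, 0.108, 0, 30], [-0.049, 0, 0.108, 0, 30]]}}

```text
t: 19.13
tcp_pos: [0.6763, -0.0464, 0.1006]
tool_rot: [0.0, 1.0, 0.0, 0.0]
force: [1.3, 0.9, 1.8]
finger_gap: 0.492
```

```bash
python3 - <<'E'
from h import *
go([.679,-.047,.090],np.pi/2)
snap('side','s19');snap('scene','c19')
s=manip.sense()
for f in('s19','c19'): fitlid(f,s['tcp_pos'],(.05,.25))
E
python3 -c "
import cv2;a=cv2.imread('pics/s19.png')[170:420,240:490];b=cv2.imread('pics/c19.png')[150:400,200:450]
cv2.imwrite('pics/m19.png',cv2.hconcat([cv2.resize(a,(400,400)),cv2.resize(b,(400,400))]))"
```

```text
t 19.1333 tcp [ 0.6763 -0.0464  0.1006] ty 1.571 delta [-0.007 -0.001  0.027] twist -0.0 tiltZ [ 5.e-04  3.e-04 -1.e+00] gap 0.492 F [1.27 0.87 1.76] tau [ 0.087  0.159 -0.07 ]
s19 n [-0.0573 -0.0024  0.9984] tilt 0.0573 dir -3.099 pts 5585 6250 cen [ 0.5914 -0.0534  0.0694]
  centre(underside) [ 0.5963 -0.0479  0.0657] heel87 [ 0.5094 -0.0479  0.0607] rms 0.0006 60
c19 n [-0.0594 -0.0028  0.9982] tilt 0.0595 dir -3.094 pts 3169 4192 cen [ 0.5906 -0.0717  0.0695]
  centre(underside) [ 0.5958 -0.0478  0.0658] heel87 [ 0.5089 -0.0478  0.0607] rms 0.0006 51
```

View pics/m19.png

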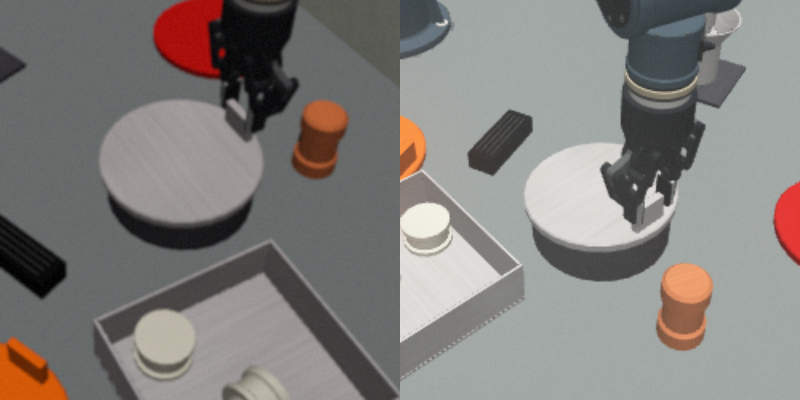

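Request:
{"api": "move_arm", "payload": {"deltas": [[-0.003, -0.001, 0, 0, 30], [-0.007, -0.001, 0, 0, 30], [-0.009, -0.001, 0.006, 0, 30], [-0.011, -0.001, 0.014, 0, 30], [-0.013, -0.001, 0.022, 0, 30], [-0.014, -0.001, 0.027, 0, 30], [-0.014, -0.001, 0.028, 0, 30], [-0.014, -0.001, 0.028, 0, 30]]}}

```text
t: 19.9
tcp_pos: [0.681, -0.0469, 0.0913]
tool_rot: [0.0, 1.0, 0.0, -0.0]
force: [-1.7, -0.4, 3.8]
finger_gap: 0.492
```

Run:
```python
from h import *
go([.6818,-.047,.0895],np.pi/2)
snap('side','s20');snap('scene','c20')
s=manip.sense()
for f in('s20','c20'): fitlid(f,s['tcp_pos'],(.05,.25))
```

```text
t 19.9 tcp [ 0.681  -0.0469  0.0913] ty 1.571 delta [-0.002 -0.     0.005] twist -0.0 tiltZ [-3.e-04  0.e+00 -1.e+00] gap 0.492 F [-1.74 -0.39  3.79] tau [-0.044  0.726 -0.169]
s20 n [-3.1e-03  8.0e-04  1.0e+00] tilt 0.0032 dir 2.898 pts 5376 6050 cen [ 0.5935 -0.0536  0.065 ]
  centre(underside) [ 0.5984 -0.0483  0.061 ] heel87 [ 0.5114 -0.0483  0.0607] rms 0.0007 60
c20 n [ 2.7e-03 -7.0e-04  1.0e+00] tilt 0.0028 dir -0.267 pts 3295 4319 cen [ 0.5918 -0.0721  0.0647]
  centre(underside) [ 0.5981 -0.0484  0.0607] heel87 [ 0.5111 -0.0484  0.0609] rms 0.0007 51
```

The lid is flat (tilt about 0.003 rad), about 1 mm from the dish centre and still held. I'll hold briefly, then let go and rise straight up.

Request:
{"api": "move_arm", "payload": {"deltas": [[0, 0, 0, 0, 30], [0, 0, 0, 0, 30], [0, 0, 0, 0, 30], [0, 0, 0, 0, 50], [0, 0, 0, 0, 56], [0, 0, 0, 0, 62], [0, 0, 0, 0, 62], [0, 0, 0, 0, 62]]}}

```text
t: 20.67
tcp_pos: [0.6815, -0.0469, 0.0909]
tool_rot: [-0.0, 1.0, -0.0, 0.0]
force: [-0.9, -0.2, 0.5]
finger_gap: 0.622
```

Request:
{"api": "move_arm", "payload": {"deltas": [[0, 0, -0.01, 0, 62], [0, 0, -0.03, 0, 62], [0, 0, -0.06, 0, 62], [0, 0, -0.1, 0, 62], [0, 0, -0.15, 0, 62], [0, 0, -0.2, 0, 62], [0, 0, -0.24, 0, 62], [0, 0, -0.25, 0, 62]]}}

```text
t: 21.33
tcp_pos: [0.6834, -0.0473, 0.1962]
tool_rot: [-0.0, 1.0, -0.001, 0.004]
force: [1.3, -0.9, 0.8]
finger_gap: 0.617
```

```bash
python3 - <<'E'
from h import *
go([.6818,-.047,.19],np.pi/2)
snap('side','s21');snap('scene','c21');snap('wrist','w21')
for f in('s21','c21'): fitlid(f,[.681,-.047],(.05,.1))
for f in('s21','c21'):
    im,d,c=load(f); t=cloud(d,c).reshape(-1,3)
    mal=t[(t[:,2]>.084)&(t[:,2]<.1)&(t[:,0]>.71)&(t[:,0]<.9)&(t[:,1]<-.03)&(t[:,1]>-.2)]; print('mal',mal.mean(0).round(3),len(mal))
    p=t[(t[:,0]>.418)&(t[:,0]<.614)&(t[:,1]>-.38)&(t[:,1]<-.192)&(t[:,2]>.02)&(t[:,2]<.12)]
    print('prot pts',len(p),p.min(0).round(3),p.max(0).round(3))
E
python3 -c "
import cv2;a=cv2.imread('pics/s21.png')[100:480,160:540];b=cv2.imread('pics/c21.png')[100:480,100:480]
cv2.imwrite('pics/m21.png',cv2.hconcat([cv2.resize(a,(400,400)),cv2.resize(b,(400,400))]))"
```

```text
t 21.3333 tcp [ 0.6834 -0.0473  0.1962] ty 1.571 delta [0.004 0.001 0.015] twist 0.001 tiltZ [ 0.0082 -0.0019 -1.    ] gap 0.617 F [ 1.26 -0.85  0.83] tau [-0.018  0.019  0.073]
s21 n [-2.e-03 -6.e-04  1.e+00] tilt 0.0021 dir -2.833 pts 5397 6064 cen [ 0.5937 -0.0539  0.065 ]
  centre(underside) [ 0.5987 -0.0484  0.061 ] heel87 [ 0.5117 -0.0484  0.0608] rms 0.0005 60
c21 n [ 3.7e-03 -2.0e-04  1.0e+00] tilt 0.0037 dir -0.046 pts 4324 5321 cen [ 0.5991 -0.0557  0.0647]
  centre(underside) [ 0.5983 -0.0487  0.0607] heel87 [ 0.5113 -0.0487  0.061 ] rms 0.0007 60
mal [ 0.769 -0.089  0.09 ] 458
prot pts 2303 [ 0.442 -0.353  0.02 ] [ 0.613 -0.192  0.067]
mal [ 0.773 -0.089  0.09 ] 656
prot pts 1603 [ 0.439 -0.353  0.02 ] [ 0.614 -0.192  0.067]
```

View pics/m21.png

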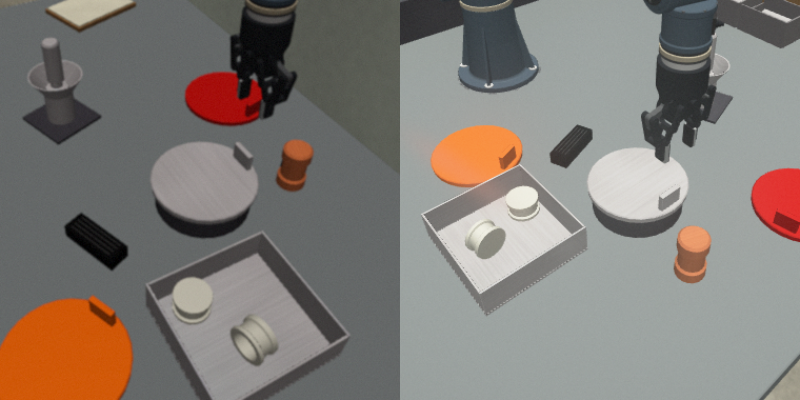

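Run:
```python
from h import *
for f in('s17','s20','s21'):
    im,d,c=load(f); t=cloud(d,c); m=(t[...,0]>.42)&(t[...,0]<.61)&(t[...,1]>-.378)&(t[...,1]<-.194)&(t[...,2]>.03)&(t[...,2]<.1)
    p=t[m]; k=cv2.kmeans(p[:,:2].astype(np.float32),2,None,(3,50,1e-6),5,0); print(f,k[2].round(4).tolist())
    for nm,lo,hi,b in(('plug',.15,.21,(.40,.52,.2,.34)),('feel',.022,.034,(.3,.46,-.13,.04))):
        x=t[(t[...,2]>lo)&(t[...,2]<hi)&(t[...,0]>b[0])&(t[...,0]<b[1])&(t[...,1]>b[2])&(t[...,1]<b[3])]; print('  ',nm,x.mean(0).round(4))
im,d,c=load('side0'); t=cloud(d,c)
for nm,lo,hi,b in(('plug',.15,.21,(.40,.52,.2,.34)),('feel',.022,.034,(.3,.46,-.13,.04))):
    x=t[(t[...,2]>lo)&(t[...,2]<hi)&(t[...,0]>b[0])&(t[...,0]<b[1])&(t[...,1]>b[2])&(t[...,1]<b[3])]; print('start',nm,x.mean(0).round(4))
print(manip.sense()['qd'].round(3))
```

```text
s17 [[0.4708999991416931, -0.22429999709129333], [0.5116000175476074, -0.32519999146461487]]
   plug [0.4534 0.2851 0.1766]
   feel [ 0.3901 -0.0515  0.0285]
s20 [[0.5116000175476074, -0.32510000467300415], [0.4708999991416931, -0.22439999878406525]]
   plug [0.4532 0.285  0.1765]
   feel [ 0.3901 -0.0517  0.0286]
s21 [[0.4708999991416931, -0.22429999709129333], [0.5116000175476074, -0.32510000467300415]]
   plug [0.4534 0.2851 0.1767]
   feel [ 0.3902 -0.0516  0.0286]
start plug [0.4533 0.285  0.1765]
start feel [ 0.3901 -0.0516  0.0286]
[-0.001  0.028  0.024  0.001  0.002  0.001]
```

Request:
{"api": "move_arm", "payload": {"deltas": [[0, 0, 0, 0, 62], [0, 0, 0, 0, 62], [0, 0, 0, 0, 62], [0, 0, 0, 0, 62], [0, 0, 0, 0, 62], [0, 0, 0, 0, 62], [0, 0, 0, 0, 62], [0, 0, 0, 0, 62]]}}

```text
t: 22.15
tcp_pos: [0.6811, -0.0469, 0.191]
tool_rot: [-0.0, 1.0, 0.0, -0.0]
force: [-0.3, -0.4, -0.5]
finger_gap: 0.62
```

Protectors are at rest, bystanders unmoved, lid flat and released. Handing in.

```bash
python3 -c "
from station import manip
print(manip.sign_off())"
```

```text
the job is handed in; nothing more can be done
None
```

I handed the job in at about 22 s. Both thread protectors are in the pan, and the lid is back on the dish, flat and released. The sign-off gave no verdict, so the figures below are my own camera checks.

**What I did**
- **Edge-first raise:** I gripped the lid by the lug's width, raised that edge to about 0.06–0.08 rad with the heel on the rim, and held it for about a second.
- **Tipping:** I carried the lid over the pan at about 0.04 rad and tipped it to about 0.5 rad. Both protectors slid off into the pan.
- **Setting back:** I rested the heel on the dish rim, swung the lug down until the lid was flat, held it briefly, then let go.

**Last checks**
- **Lid:** within about 0.004 rad of level, plate at rim height within 1 mm, centre at (0.5985, -0.0485). That is about 1 mm from the dish centre I measured from its rim. The two cameras disagree by about 1 mm on where that centre is.
- **Protectors:** at rest in the pan, one upside down and one on its side, unchanged between pictures taken several seconds apart.
- **Plug gauge, mallet head, feeler block:** unmoved within measuring noise.

**What went wrong on the way**
- **First raise:** it lifted the whole lid flat, so I set it down and regripped higher on the lug so that it could pivot.
- **First full lift:** the skirt caught on the dish wall, with about 14 N on the wrist and a tilt of 0.205 rad. I lowered it, regripped and lifted again, and the protectors did not slide.
- **Tipping:** the lid would not pivot at the lowest grip force, so I used a few short upward jerks to start it.

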